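# Count to the third gap and slide the tea tin in

## Task

The wooden rack's gaps are counted from its end with the round knob, every gap counting, filled or empty. Count by running a fingertip along the top rail, touching it over the first, then the second, then the third gap and no further; then push the rectangular tea tin across the worktop into the third gap until it is fully home against the stop bar at the back. Nothing is picked up: keep the tin upright on the worktop, and leave the jars, the pepper mill and the mug where they stand.

Things in the scene. Friction and masses are not known exactly. Their poses are not given: they have to be found in the camera images.
- rack: Fixed wooden rack on the worktop, no floor. Origin on the worktop under its middle; x from its open front to its back (the way the tin goes), y along the rack towards the knob end, z up. Six dividers along x (8 mm thick, 55 mm high, from x = -22 to +48 mm) leave five gaps 50 mm wide, centred at y = +116 (first), +58, 0 (third), -58, -116 mm.
- knob (a point): Centre of the round wooden knob, a ball of 30 mm diameter beyond the end of the rack next to gap 1, at (40, 171, 88) mm in the rack's frame; it reaches 103 mm above the worktop.
- rail_1: The stretch of the rack's top rail over gap 1 (next to the knob), fixed and rigid, 54 mm long along the rack, 20 mm wide, 14 mm thick; origin at the centre of its top face, 100 mm above the worktop, 40 mm behind the rack's origin (its x); axes as the rack's. The next stretch follows after 4 mm, at the same height.
- rail_2: the stretch of the rack's top rail over gap 2, between that gap's two dividers; same shape as rail_1; origin at the centre of its top face
- rail_3: the stretch of the rack's top rail over gap 3, between that gap's two dividers; same shape as rail_1; origin at the centre of its top face
- rail_4: the stretch of the rack's top rail over gap 4, between that gap's two dividers; same shape as rail_1 (a finger must not touch this one); origin at the centre of its top face
- rail_5: the stretch of the rack's top rail over gap 5, between that gap's two dividers; same shape as rail_1 (a finger must not touch this one); origin at the centre of its top face
- gap_3_home (a point): Where the tin's centre lies when it is fully home and centred in the third gap, 25 mm above the worktop; axes as the rack's. It is 3 mm behind the rack's origin (its x). The gap ends in a fixed stop bar, 25 mm high, its front face 33 mm behind the rack's origin.
- tin_center (a point): Centre (half-way up) of the loose rectangular metal tea tin, 60 mm long (own x), 42 mm wide (own y), 52 mm tall with the small button on its lid, about 0.12 kg; this point is 25 mm above its underside. It stands on the worktop in front of the rack, own x roughly along the rack's x. Fully home in a gap it sticks out of the gap's front by about 5 mm.
- jar_tall: Round jar 38 mm in diameter, 62 mm tall, standing in gap 2; origin at the centre of its underside. Leave alone.
- jar_short: Round jar 38 mm in diameter, 46 mm tall, standing in gap 5; origin at the centre of its underside. Leave alone.
- mill: Dark wooden pepper mill, 50 mm in diameter, 138 mm tall, standing to one side in front; origin at the centre of its underside. Leave alone.
- mug: White mug, 80 mm in diameter (handle reaches about 35 mm farther), 90 mm tall, standing to the other side in front; origin at the centre of its underside. Leave alone.
Things that resemble listed ones, but are neither listed nor needed, are in the scene too. What is shaped like the part that bears tin_center but blue or purple is not meant.

How it is judged:
By the outcome, as a careful person would: the job done as asked, in the order asked, and still so for the second after the job is handed in, with the robot touching nothing.
It also fails if it takes over 69 s, if anything falls off the work surface, if the arm or the gripper's body presses on something with over 40 N, if the wrist force passes 120 N, or if a joint passes its speed limit or range.

## Robot

A 6-joint arm with a two-finger parallel gripper is mounted at the origin on the work surface. World frame = base frame: x ahead of the robot, y to its left, z up, the work surface at z = 0. Lengths are in m, angles in rad, forces in N, time in s.
With the tool pointing down it reaches from about 0.375 to 0.925 m from the base axis. Payload 5.7 kg.
Tool frame: the origin (TCP) lies at the very end of the fingers, on their centre line; the grasp point (between the pads) lies 19 mm behind it; z points along the fingers, y is the direction in which the jaws open and shut (so a half turn about z gives the same grasp; the last joint's range is limited). The gripper opens to 85 mm and grips with 20 to 120 N. Pads are 22 mm wide; open, the fingers measure 114 mm over their backs; the gripper's body (76 mm by 85 mm) begins 54 mm behind the grasp point. The pads swing forward as they close: fully open they stand 13 mm farther back than shut.
Start: joints at [1.211, 0.359, 1.51, -0, 1.272, -0.115], TCP at [0.145, 0.582, 0.231] pointing down, gripper open.
Joint ranges: [-2.97, 2.97], [-1.01, 2.36], [0.21, 2.38], [-0.96, 4.11], [0.2, 2.71], [-2.98, 2.98]. Speed limits (rad/s): [2.39, 2.39, 3.14, 3.14, 3.14, 3.14].

## Interface

Orientations are given as [roll, pitch, yaw] about the fixed x, y, z axes, in that order (R = Rz(yaw) Ry(pitch) Rx(roll)).
In Python, from station import arm, imaging gives the robot as it stands. The module is installed in compiled form; this text tells all that it offers.
- The arm moves only by the tool apply_moves, never from a script. Its argument "targets" is a list of rows, each an object of numbers: "tx", "ty", "tz": the shift along the tool's x, y, z as a fraction of full scale; "yaw": the turn about the tool's z as a fraction of full scale; "fingers": the opening, from 0 (shut) to 1 (fully open). A call has exactly 8 rows; each row shifts and turns the commanded pose from where the row before left it, along the tool's axes as they then stand; what a row does not reach is not made up. Full scale, the value 1, is 25 mm for a shift and 0.1 rad for a turn. A row lasts 1/10 s, in which the tool goes at most 50 mm and 8.59 degrees, less where a joint would pass 70% of its speed; a pose out of reach is approached as far as the arm can. A call with a number of a shift or a turn outside -1 to 1 is refused whole. A call with a gripper value outside its range is refused whole. The fingers move at their own pace and stop on an object; "squeeze" is the grip in N (left out, the last holds). Time passes only in rows, so rows that do not move let the fingers close, or fill a call up. It gives the time, the measured TCP pose, the force and the opening at its end, in the units of the state.
- arm.read_state(): the state, without advancing time (a new reading comes with each control period).
- imaging.snapshot(name): name is "scene" or "top"; returns the picture (384x512x3 uint8, red, green, blue); there is no depth.
- imaging.calibration(name): a dict with "intrinsics" (3x3 intrinsics, pixels), "k1" (the pictures are not rectified: a ray, as slopes to the right and down, at radius r is drawn at 1 + k1 r^2 times it, then the intrinsics apply), "R" (3x3) and "t" (3): a world point X has camera coordinates R X + t. Camera axes: x right, y down, z forward; pixel columns grow to the right and rows downward; lengths in m; the calibration is good to about 2 mm. A picture is of the moment at which its call begins. calibration takes no time and is no camera call.
- arm.sign_off(): hands the job in, once; it reports no verdict.
The state is a dict: "clock": time; "joints": joint angles; "joint_velocities": joint speeds; "joint_efforts": joint torques, N m; "tcp_pos": TCP position; "ee_rot": TCP orientation; "wrist_force": force on the tool from outside, world axes, zero at the start; "ft_torque": the same for the moment, N m; "opening": opening from 0.0 (shut) to 1.0 (fully open).
Only numpy, scipy, OpenCV 4.12 (cv2) and the standard library are available. Lean on these libraries where they do the work, as an engineer would, in place of code of your own. Each camera call takes 0.05 s, during which the arm holds its last target.

## Working session

There is one attempt and no reset: what is moved stays moved. The work goes in short steps, Python scripts to look and compute and a tool call to move; the robot and the scene stay as the last step left them, time stands still between calls to the robot, and variables do not carry over. Pictures are saved under pics/ and viewed, and the job is handed in when it is done.

Besides the shell and the picture viewer there is one more tool, called after "Request:" by a JSON object that holds its "fn" and its "kwargs". apply_moves: Moves the arm, as the interface text tells. Its arguments: {"type":"object","properties":{"targets":{"type":"array","items":{"type":"object","properties":{"tx":{"type":"number","minimum":-1,"maximum":1},"ty":{"type":"number","minimum":-1,"maximum":1},"tz":{"type":"number","minimum":-1,"maximum":1},"yaw":{"type":"number","minimum":-1,"maximum":1},"fingers":{"type":"number"}}}},"squeeze":{"type":"number"}},"required":["targets"]}

```bash
mkdir -p pics; python3 - <<'E'
from station import arm, imaging
import cv2,numpy as np
for n in ("scene","top"):
    im=imaging.snapshot(n); cv2.imwrite(f"pics/{n}0.png",im[:,:,::-1])
    c=imaging.calibration(n); print(n,{k:np.round(v,4).tolist() for k,v in c.items()})
s=arm.read_state(); print({k:np.round(v,3).tolist() for k,v in s.items()})
E
```

```text
scene {'intrinsics': [[444.1003, 0.0, 260.0944], [0.0, 444.1003, 194.2273], [0.0, 0.0, 1.0]], 'k1': -0.0053, 'R': [[0.2913, 0.9566, -0.0067], [0.7363, -0.2287, -0.6368], [-0.6107, 0.1806, -0.771]], 't': [-0.149, -0.3698, 1.5736]}
top {'intrinsics': [[380.0008, 0.0, 256.1227], [0.0, 380.0008, 189.4612], [0.0, 0.0, 1.0]], 'k1': -0.0116, 'R': [[0.0079, -0.9999, 0.0114], [-0.9974, -0.0087, -0.0714], [0.0715, -0.0109, -0.9974]], 't': [-0.0071, 0.5496, 0.8888]}
{'clock': 0.1, 'joints': [1.211, 0.359, 1.511, -0.0, 1.273, -0.115], 'joint_velocities': [0.001, -0.002, -0.003, 0.001, -0.001, 0.0], 'joint_efforts': [-0.002, -52.865, -27.935, -0.001, 0.005, 0.0], 'tcp_pos': [0.145, 0.582, 0.231], 'ee_rot': [-3.14, -0.0, 2.897], 'wrist_force': [0.71, 0.111, 0.345], 'ft_torque': [0.0, -0.045, 0.018], 'opening': 1.0}
```

View pics/scene0.png

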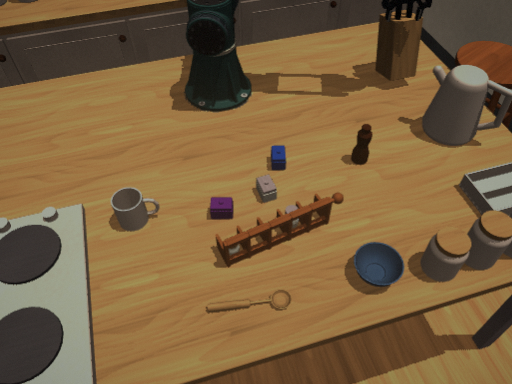

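View pics/top0.png

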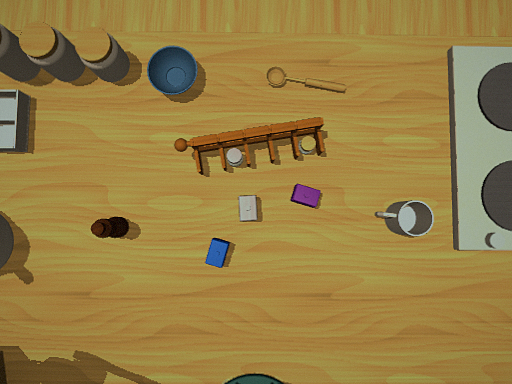

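The top view shows the rack (knob at 181,145), a light-grey tin at (248,208), and lookalikes in purple (306,196) and blue (218,252). The grey one fits the tin; I'll confirm in an enlarged crop.

```bash
python3 - <<'E'
import cv2
im=cv2.imread("pics/top0.png")[105:275,165:345]
cv2.imwrite("pics/top0c.png",cv2.resize(im,(720,680)[:2] and (630,595),interpolation=cv2.INTER_CUBIC))
im=cv2.imread("pics/scene0.png")[140:270,205:355]
cv2.imwrite("pics/scene0c.png",cv2.resize(im,None,fx=4.5,fy=4.5,interpolation=cv2.INTER_CUBIC))
E
```

```text
(no output)
```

View pics/top0c.png

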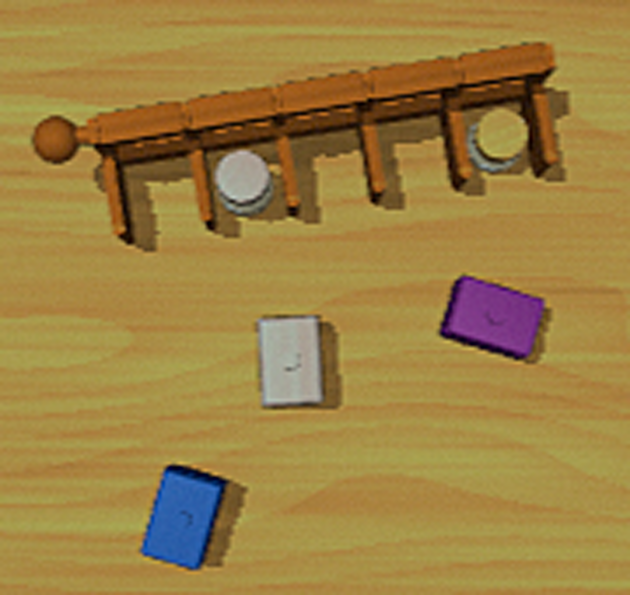

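View pics/scene0c.png

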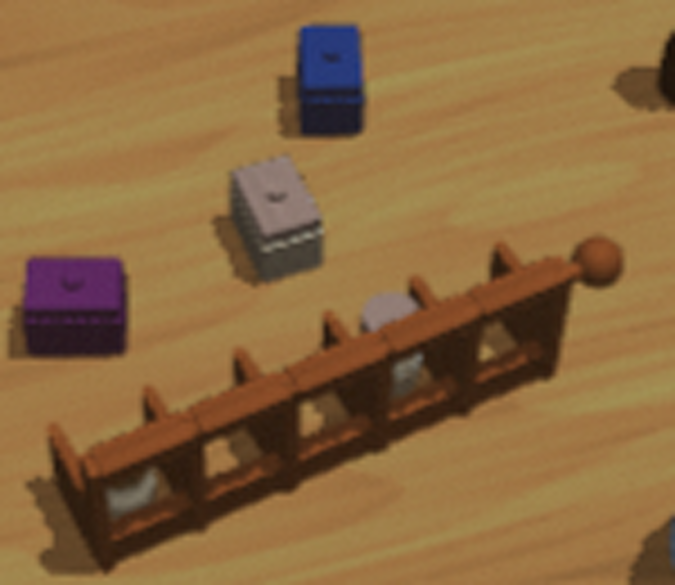

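The crop confirms the grey tin at (248,208) as the one meant: it is neither blue nor purple and its x axis runs roughly along the gaps. From the knob the gaps read empty, jar, empty, empty, jar. Now I'll measure.

```bash
cat > h.py <<'E'
import cv2,numpy as np
from station import arm, imaging
def ray(n,px):
    c=imaging.calibration(n);K=np.array(c["intrinsics"]);R=np.array(c["R"]);t=np.array(c["t"])
    px=np.atleast_2d(np.asarray(px,float))
    d=(px-[K[0,2],K[1,2]])/[K[0,0],K[1,1]]
    s=d.copy()
    for _ in range(8): s=d/(1+c["k1"]*(s**2).sum(1,keepdims=True))
    v=np.c_[s,np.ones(len(s))]@R
    return -R.T@t, v
def onz(n,px,z):
    o,v=ray(n,px); return o+v*((z-o[2])/v[:,2:3])
def proj(n,X):
    c=imaging.calibration(n);K=np.array(c["intrinsics"])
    q=np.atleast_2d(X)@np.array(c["R"]).T+np.array(c["t"]); s=q[:,:2]/q[:,2:]
    s=s*(1+c["k1"]*(s**2).sum(1,keepdims=True)); return s*[K[0,0],K[1,1]]+[K[0,2],K[1,2]]
def tri(p1,p2):
    o1,v1=ray("top",p1);o2,v2=ray("scene",p2)
    a,b=v1[0],v2[0];l=np.linalg.lstsq(np.c_[a,-b],o2-o1,rcond=None)[0]
    P,Q=o1+l[0]*a,o2+l[1]*b; return (P+Q)/2,np.linalg.norm(P-Q)
E
python3 - <<'E'
from h import *
T=cv2.imread("pics/top0.png");S=cv2.imread("pics/scene0.png")
print(ray("top",[0,0])[0],ray("scene",[0,0])[0])
for n,im,roi in (("top",T,(105,185,165,345)),("scene",S,(180,275,205,355))):
    hsv=cv2.cvtColor(im,cv2.COLOR_BGR2HSV)
    y0,y1,x0,x1=roi
    for (y,x) in [(145,181),(138,210),(128,300),(122,321)] if n=="top" else [(198,338),(230,290),(215,320)]:
        print(n,(x,y),hsv[y,x])
    m=((hsv[...,0]<14)&(hsv[...,1]>130)&(hsv[...,2]>60)).astype(np.uint8)*255
    z=np.zeros_like(m);z[y0:y1,x0:x1]=m[y0:y1,x0:x1]
    big=cv2.resize(im[y0:y1,x0:x1],None,fx=4.2,fy=4.2,interpolation=cv2.INTER_NEAREST)
    bm=cv2.cvtColor(cv2.resize(z[y0:y1,x0:x1],None,fx=4.2,fy=4.2,interpolation=cv2.INTER_NEAREST),cv2.COLOR_GRAY2BGR)
    out=np.vstack([big,bm]); cv2.imwrite(f"pics/mask_{n}.png",cv2.resize(out,None,fx=min(1,590/out.shape[0],790/out.shape[1]),fy=min(1,590/out.shape[0],790/out.shape[1]))); 
# tin
g=cv2.cvtColor(T,cv2.COLOR_BGR2HSV)
m=((g[...,1]<60)&(g[...,2]>110)).astype(np.uint8);z=np.zeros_like(m);z[185:230,230:270]=m[185:230,230:270]
cs,_=cv2.findContours(z,0,1);c=max(cs,key=cv2.contourArea);r=cv2.minAreaRect(c);b=cv2.boxPoints(r);print(r)
M=cv2.moments(z,True);print(M["m10"]/M["m00"],M["m01"]/M["m00"],M["m00"])
W=onz("top",b,0.05);print(W)
print([np.linalg.norm(W[i]-W[(i+1)%4]) for i in range(4)])
print(onz("top",[M["m10"]/M["m00"],M["m01"]/M["m00"]],.05))
E
```

```text
[0.48469216 0.00734996 0.92582885] [ 1.27668372 -0.22621902  0.97674409]
top (181, 145) [ 15 211 151]
top (210, 138) [ 15 211 152]
top (300, 128) [ 14 211 138]
top (321, 122) [ 15 213 147]
scene (338, 198) [ 11 185 120]
scene (290, 230) [ 12 170  57]
scene (320, 215) [ 13 165  51]
((247.2918701171875, 207.58628845214844), (24.4377384185791, 17.028045654296875), 85.91438293457031)
247.40722891566264 207.5879518072289 415.0
[[ 5.31999721e-01  3.96669003e-02  5.00000000e-02]
 [ 5.35136825e-01  5.08981852e-04  5.00000000e-02]
 [ 4.79064803e-01 -3.94613536e-03  5.00000000e-02]
 [ 4.75981431e-01  3.50408905e-02  5.00000000e-02]]
[np.float64(0.039283380604677495), np.float64(0.056248730760417365), np.float64(0.039108763299604755), np.float64(0.05620897440139815)]
[[0.50548179 0.01755361 0.05      ]]
```

View pics/mask_top.png

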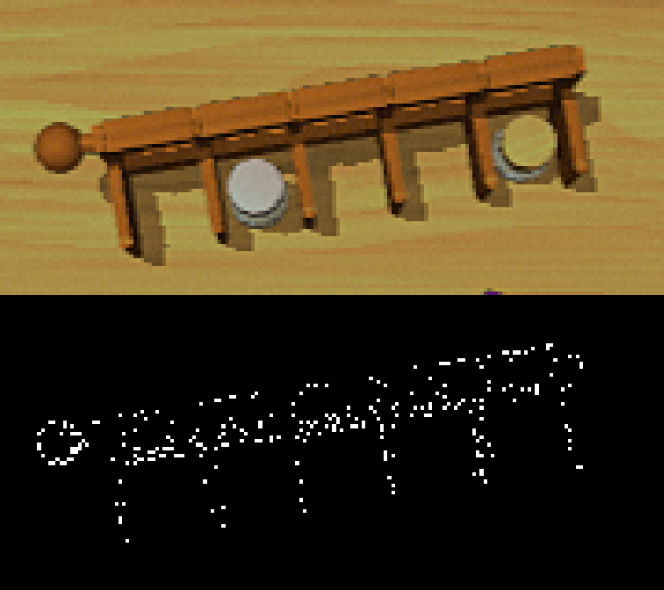

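View pics/mask_scene.png

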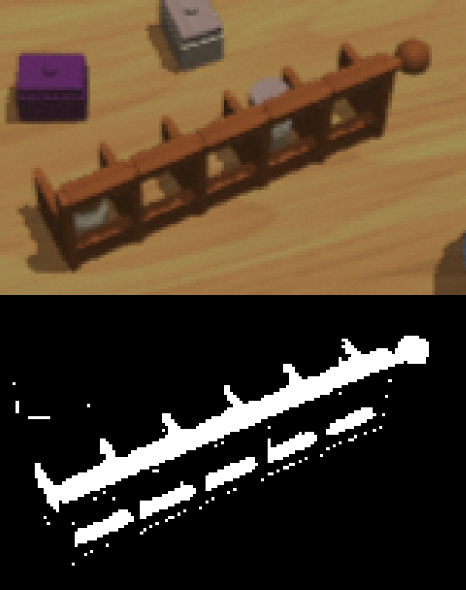

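```bash
python3 - <<'E'
from h import *
T=cv2.imread("pics/top0.png");S=cv2.imread("pics/scene0.png")
h=cv2.cvtColor(T,cv2.COLOR_BGR2HSV)
m=((h[...,0]<17.5)&(h[...,1]>190)&(h[...,2]>115)).astype(np.uint8)
z=np.zeros_like(m);z[105:185,165:345]=m[105:185,165:345]
k=z.copy();k[:,190:]=0;k[:130]=0;k[160:]=0
M=cv2.moments(cv2.morphologyEx(k,cv2.MORPH_OPEN,np.ones((5,5))),True);kt=(M["m10"]/M["m00"],M["m01"]/M["m00"]);print("knob top",kt,M["m00"])
h2=cv2.cvtColor(S,cv2.COLOR_BGR2HSV)
m2=((h2[...,0]<14)&(h2[...,1]>130)&(h2[...,2]>60)).astype(np.uint8);k2=np.zeros_like(m2);k2[188:210,331:346]=m2[188:210,331:346]
M=cv2.moments(cv2.morphologyEx(k2,cv2.MORPH_OPEN,np.ones((7,7))),True);ks=(M["m10"]/M["m00"],M["m01"]/M["m00"]);print("knob scene",ks,M["m00"])
print("knob tri",tri(kt,ks),"on z .088",onz("top",kt,.088),onz("scene",ks,.088))
r=z.copy();r[:,:192]=0
r=cv2.morphologyEx(r,cv2.MORPH_OPEN,np.ones((5,11)))
cs,_=cv2.findContours(r,0,1);c=max(cs,key=cv2.contourArea);R=cv2.minAreaRect(c);print(R,cv2.contourArea(c))
b=cv2.boxPoints(R);print(b,onz("top",b,.1))
o=cv2.resize(T[105:185,165:345],None,fx=4.2,fy=4.2,interpolation=cv2.INTER_NEAREST)
q=((b-[165,105]+.5)*4.2).astype(int);cv2.polylines(o,[q],True,(255,255,0))
w=cv2.cvtColor(cv2.resize(r[105:185,165:345]*255,None,fx=4.2,fy=4.2,interpolation=0),8)
cv2.imwrite("pics/rail.png",cv2.resize(np.vstack([o,w]),(660,586)))
E
```

```text
knob top (179.44303797468353, 143.9620253164557) 79.0
knob scene (337.5, 197.0) 56.0
knob tri (array([0.6438856 , 0.16845212, 0.09218478]), np.float64(0.0009256933219906153)) on z .088 [[0.64482643 0.16971772 0.088     ]] [[0.64084778 0.16983541 0.088     ]]
((283.0377502441406, 126.73500061035156), (8.374677658081055, 79.70929718017578), 80.86982727050781) 501.0
[[243.0236  128.92476]
 [321.72302 116.27666]
 [323.05188 124.54524]
 [244.35248 137.19334]] [[ 0.67741508  0.02828079  0.1       ]
 [ 0.70773363 -0.14571184  0.1       ]
 [ 0.68915705 -0.14856209  0.1       ]
 [ 0.65898555  0.02516509  0.1       ]]
```

View pics/rail.png

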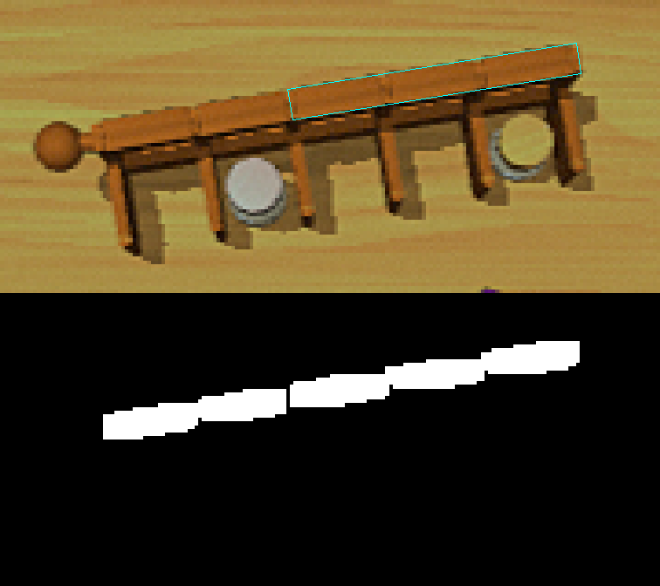

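```bash
python3 - <<'E'
from h import *
T=cv2.imread("pics/top0.png")
h=cv2.cvtColor(T,cv2.COLOR_BGR2HSV)
m=((h[...,0]<17.5)&(h[...,1]>190)&(h[...,2]>115)).astype(np.uint8)
r=np.zeros_like(m);r[105:185,192:345]=m[105:185,192:345]
r=cv2.morphologyEx(r,cv2.MORPH_OPEN,np.ones((5,11)))
p=np.argwhere(r)[:,::-1].astype(np.float32)
R=cv2.minAreaRect(p);b=cv2.boxPoints(R);W=onz("top",b,.1)
print(R);print(W.mean(0),[np.linalg.norm(W[i]-W[(i+1)%4]) for i in range(4)])
# PCA on world points
Q=onz("top",p,.1)[:,:2];c=Q.mean(0);u=np.linalg.svd(Q-c,full_matrices=False)[2][0];u*=np.sign(u[1])
psi=np.arctan2(-u[0],u[1]);print("centroid",c,"psi",psi)
s=(Q-c)@u;print("extent",s.min(),s.max())
Rz=np.array([[np.cos(psi),-np.sin(psi)],[np.sin(psi),np.cos(psi)]])
mid=c+u*(s.min()+s.max())/2
for o in (c,W.mean(0)[:2],mid): print("origin",o-Rz@[.04,0])
for kt in ([179.44,143.96],):
  for z in (.088,): k=onz("top",kt,z)[0,:2]; print("origin by knob",k-Rz@[.04,.171])
# seams: dark minima along centre line of the rail top
L=np.arange(-.15,.16,.0005);g=cv2.cvtColor(T,cv2.COLOR_BGR2GRAY).astype(np.float32)
acc=0
for off in np.arange(-.006,.0061,.001):
    P=np.c_[mid+L[:,None]*u+off*np.array([np.cos(psi),np.sin(psi)]),0*L+.1];px=proj("top",P).astype(np.float32)
    acc=acc+cv2.remap(g,px[:,:1],px[:,1:],cv2.INTER_LINEAR)[:,0]
acc=acc/13; 
from scipy.signal import find_peaks
i,pr=find_peaks(-cv2.GaussianBlur(acc[None],(1,1),0)[0],prominence=6);print("seams(expected ±87,±29)",L[i].round(4),pr["prominences"].round(0))
gr=np.gradient(acc);print("ends",L[np.argmax(np.abs(gr)[:60])],L[-60:][np.argmax(np.abs(gr)[-60:])], acc[::20].round(0))
# jars, cap tops
for nm,roi,z in (("jar_tall",(140,170,222,248),.062),):
    q=((h[...,1]<60)&(h[...,2]>110)).astype(np.uint8);f=np.zeros_like(q);f[roi[0]:roi[1],roi[2]:roi[3]]=q[roi[0]:roi[1],roi[2]:roi[3]]
    f=cv2.morphologyEx(f,cv2.MORPH_OPEN,np.ones((5,5)));cs,_=cv2.findContours(f,0,1);print(nm,[(cv2.minEnclosingCircle(x)) for x in cs],onz("top",cv2.minEnclosingCircle(max(cs,key=cv2.contourArea))[0],z))
E
```

```text
((257.4739074707031, 130.8406219482422), (8.379461288452148, 131.50552368164062), 80.7066879272461)
[ 0.67362182 -0.00418922  0.1       ] [np.float64(0.29045567775698317), np.float64(0.018805020245955904), np.float64(0.2899859018923619), np.float64(0.018647135761671506)]
centroid [ 0.67332502 -0.00261824] psi 0.1748782469589285
extent -0.1468089044905136 0.14348168104400588
origin [ 0.63393511 -0.00957777]
origin [ 0.63423191 -0.01114875]
origin [ 0.63422456 -0.01121601]
origin by knob [ 0.635193   -0.00562681]
seams(expected ±87,±29) [-0.1385 -0.087  -0.029   0.029   0.0345  0.087   0.0925  0.145 ] [10. 13. 19.  8. 13.  8. 13. 13.]
ends -0.1455 0.15900000000000028 [144.  95.  99.  99. 101. 101. 104.  96.  99. 101. 102. 103.  94. 100.
 101. 101. 104. 105. 100. 100. 102. 103. 104. 105. 101. 101. 103. 103.
 104. 105. 108.]
jar_tall [((233.6376190185547, 154.84861755371094), 7.43594217300415)] [[0.62575421 0.05012905 0.062     ]]
```

Grey tin at about (0.5055, 0.0175) m with yaw 0.08. Its lid measures 56x39 mm through the mask, against the stated 60x42. The rack origin is about (0.634, -0.0095) m with yaw 0.1745: the rail measured 290 mm long against 286 stated, and the jar in gap 2 lies within 2 mm of centre. The tin stands about 49 mm towards the knob from gap 3's axis. I'll check these numbers by projecting them into both views.

```bash
cat >> h.py <<'E'
PSI=0.1745; O=np.array([0.634,-0.0095])
RZ=np.array([[np.cos(PSI),-np.sin(PSI)],[np.sin(PSI),np.cos(PSI)]])
def w(x,y,z): return np.r_[O+RZ@[x,y],z]
def rk(p): return RZ.T@(np.asarray(p)[:2]-O)
def go(target,s=None):
    s=s or arm.read_state();p=np.array(s["tcp_pos"]);y=s["ee_rot"][2];d=np.asarray(target)-p
    print("clock %.2f"%s["clock"],"tcp",p.round(4),"yaw",round(y,4),"rack",(rk(p)*1e3).round(1),"F",np.round(s["wrist_force"],1),"open",round(s["opening"],3))
    print("need tool x,y,z /25mm:",(np.array([d[0]*np.cos(y)+d[1]*np.sin(y),d[0]*np.sin(y)-d[1]*np.cos(y),-d[2]])/.025).round(3))
E
python3 - <<'E'
from h import *
T=cv2.imread("pics/top0.png");S=cv2.imread("pics/scene0.png")
pts=[w(x,y,.1) for y in (145,91,87+-0,31+0,29,-29,-87,-143) for x in (30,50) for x,y in [(x/1e3,y/1e3)]]+[w(.04,.171,.088)]+[w(-.022,y/1e3,.055) for y in (145,87,29,-29,-87,-145)]
c,sn=np.cos(.08),np.sin(.08)
pts+=[np.r_[np.array([.5055,.0175])+[c*a-sn*b,sn*a+c*b],.05] for a in(-.03,.03) for b in(-.021,.021)]
out=[]
for n,im,(x0,y0,x1,y1) in(("top",T,(165,105,345,235)),("scene",S,(205,150,355,270))):
    f=4.2 if n=="top" else 4.2
    o=cv2.resize(im[y0:y1,x0:x1],None,fx=f,fy=f,interpolation=cv2.INTER_CUBIC)
    for q in proj(n,np.array(pts)): cv2.circle(o,tuple(int(v) for v in (q-[x0,y0]+.5)*f),2,(255,255,0),-1)
    cv2.imwrite(f"pics/chk_{n}.png",o)
for n,px,z in(("mill",(118,226),.0),("mill",(101,228),.138),("mug",(413,218),.09)): print(n,onz("top",px,z))
go(w(.04,.116,.16))
E
```

```text
mill [[0.45953254 0.3308429  0.        ]]
mill [[0.4588883  0.31745175 0.138     ]]
mug [[ 0.48445154 -0.34871314  0.09      ]]
clock 0.10 tcp [0.1452 0.5815 0.2305] yaw 2.8968 rack [-378.8  666.9] F [0.7 0.1 0.3] open 1.0
need tool x,y,z /25mm: [-24.27  -13.307   2.821]
```

View pics/chk_top.png

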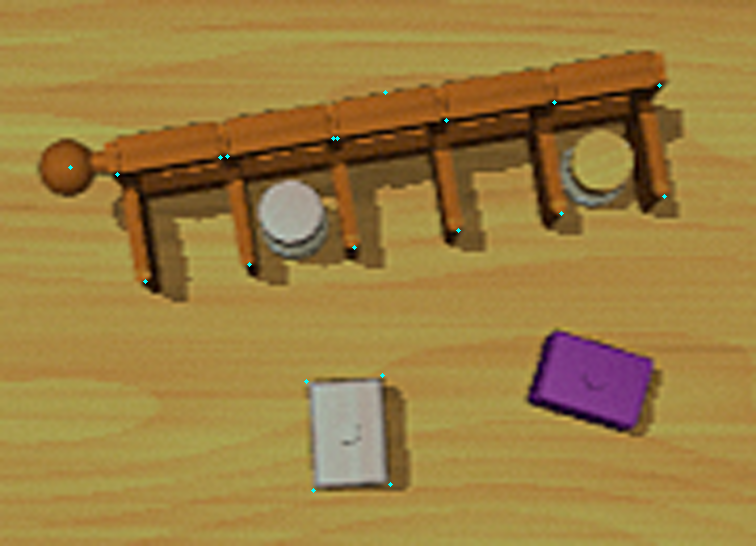

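View pics/chk_scene.png

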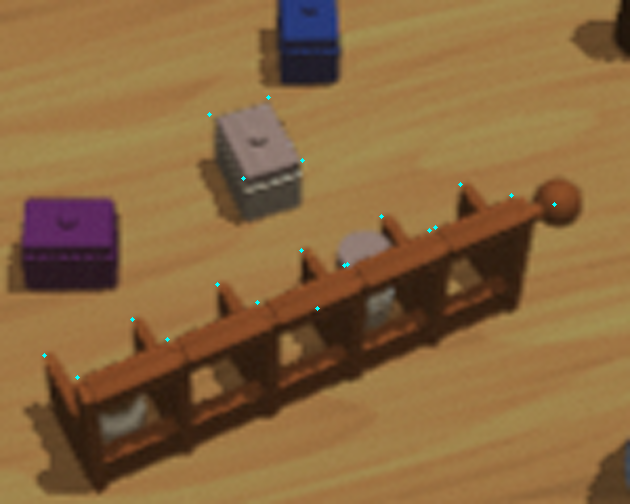

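The projected points land on the rail front edge, divider ends, knob and lid corners in the top view, within about 1 px. The scene view agrees to about 1.5 px, consistent with its calibration. Next: turn, shut the fingers and travel to above gap 1.

Request:
{"fn": "apply_moves", "kwargs": {"targets": [{"yaw": 1,"fingers": 0},{"yaw": 1,"fingers": 0},{"yaw": 1,"fingers": 0},{"yaw": 1,"fingers": 0},{"yaw": 1,"fingers": 0},{"yaw": 1,"fingers": 0},{"yaw": 1,"fingers": 0},{"yaw": 1,"fingers": 0}], "squeeze": 30}}

```text
invalid input at $.targets[0]: expected keys tx, ty, tz, yaw, fingers
```

Request:
{"fn": "apply_moves", "kwargs": {"targets": [{"yaw": 1,"fingers": 0},{"yaw": 1,"fingers": 0},{"yaw": 1,"fingers": 0},{"yaw": 0.52,"fingers": 0},{"fingers": 0},{"fingers": 0},{"fingers": 0},{"fingers": 0}]}}

```text
invalid input at $.targets[0]: expected keys tx, ty, tz, yaw, fingers
```

```bash
python3 -c "
from h import *
go(w(.04,.116,.16))"
```

```text
clock 0.10 tcp [0.1452 0.5815 0.2305] yaw 2.8968 rack [-378.8  666.9] F [0.7 0.1 0.3] open 1.0
need tool x,y,z /25mm: [-24.27  -13.307   2.821]
```

Request:
{"fn": "apply_moves", "kwargs": {"targets": [{"tx": 0,"ty": 0,"tz": 0,"yaw": 1,"fingers": 0},{"tx": 0,"ty": 0,"tz": 0,"yaw": 1,"fingers": 0},{"tx": 0,"ty": 0,"tz": 0,"yaw": 1,"fingers": 0},{"tx": 0,"ty": 0,"tz": 0,"yaw": 1,"fingers": 0},{"tx": 0,"ty": 0,"tz": 0,"yaw": 1,"fingers": 0},{"tx": 0,"ty": 0,"tz": 0,"yaw": 1,"fingers": 0},{"tx": 0,"ty": 0,"tz": 0,"yaw": 1,"fingers": 0},{"tx": 0,"ty": 0,"tz": 0,"yaw": 1,"fingers": 0}], "squeeze": 30}}

```text
clock: 0.9
tcp_pos: [0.1453, 0.5817, 0.2308]
ee_rot: [-3.141, 0.001, 2.093]
wrist_force: [-0.3, -0.4, 0.5]
opening: -0.002
```

Request:
{"fn": "apply_moves", "kwargs": {"targets": [{"tx": 0,"ty": 0,"tz": 0,"yaw": 1,"fingers": 0},{"tx": 0,"ty": 0,"tz": 0,"yaw": 1,"fingers": 0},{"tx": 0,"ty": 0,"tz": 0,"yaw": 1,"fingers": 0},{"tx": 0,"ty": 0,"tz": 0,"yaw": 0.52,"fingers": 0},{"tx": 0,"ty": 0,"tz": 0,"yaw": 0,"fingers": 0},{"tx": 0,"ty": 0,"tz": 0,"yaw": 0,"fingers": 0},{"tx": 0,"ty": 0,"tz": 0,"yaw": 0,"fingers": 0},{"tx": 0,"ty": 0,"tz": 0,"yaw": 0,"fingers": 0}]}}

```text
clock: 1.7
tcp_pos: [0.1453, 0.5799, 0.2304]
ee_rot: [-3.14, 0.004, 1.745]
wrist_force: [0.8, -4.6, 1.1]
opening: -0.001
```

```bash
python3 -c "
from h import *
go(w(.04,.116,.16))"
```

```text
clock 1.70 tcp [0.1453 0.5799 0.2304] yaw 1.7453 rack [-379.   665.3] F [ 0.8 -4.6  1.1] open -0.001
need tool x,y,z /25mm: [-21.973  16.759   2.814]
```

A force of -4.6 N in y appeared during the free turn, so something may be touching. I'll look before moving on.

```bash
python3 - <<'E'
from h import *
im=imaging.snapshot("scene")[:,:,::-1]; cv2.imwrite("pics/s1.png",im)
im2=imaging.snapshot("top")[:,:,::-1]; cv2.imwrite("pics/t1.png",im2)
go(w(.04,.116,.16))
E
```

```text
clock 1.80 tcp [0.1453 0.5799 0.2304] yaw 1.7453 rack [-378.9  665.3] F [ 1.2 -5.   1.3] open -0.003
need tool x,y,z /25mm: [-21.972  16.759   2.815]
```

View pics/s1.png

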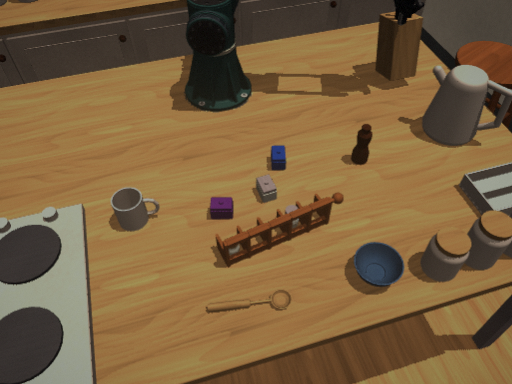

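View pics/t1.png

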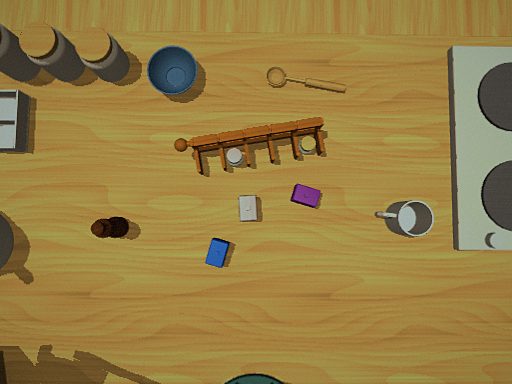

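```bash
python3 - <<'E'
from h import *
print(proj("scene",[[.145,.58,.231],[.145,.58,.30]]), onz("scene",[[398,78],[381,68],[416,75]],0), onz("scene",[[400,14]],0.2))
for n in("s1","scene0"):
    im=cv2.imread(f"pics/{n}.png")[0:100,350:450]; cv2.imwrite(f"pics/{n}_b.png",cv2.resize(im,None,fx=4,fy=4,interpolation=cv2.INTER_CUBIC))
a,b=[cv2.imread(f"pics/{n}_b.png") for n in("scene0","s1")];cv2.imwrite("pics/b.png",np.hstack([a,b]))
E
```

```text
[[400.39163478  23.67457965]
 [405.69823637   2.69731605]] [[0.12805429 0.64013026 0.        ]
 [0.05390533 0.60948941 0.        ]
 [0.1313817  0.71151805 0.        ]] [[0.04138799 0.64255016 0.2       ]]
```

View pics/b.png

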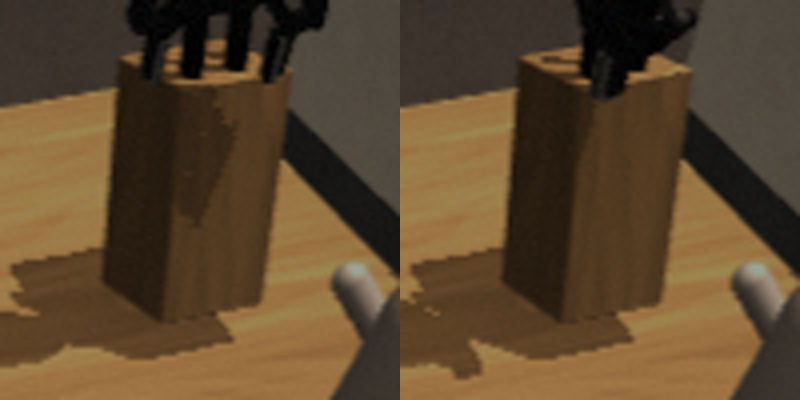

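The gripper stands next to a wooden block at about (0.09, 0.66). Turning brought it lightly against the block or the handles in it (about 5 N, nothing displaced). I'll back away towards -y gently first.

Request:
{"fn": "apply_moves", "kwargs": {"targets": [{"tx": -0.3,"ty": 0,"tz": 0,"yaw": 0,"fingers": 0},{"tx": -0.5,"ty": 0,"tz": 0,"yaw": 0,"fingers": 0},{"tx": -0.8,"ty": 0,"tz": 0,"yaw": 0,"fingers": 0},{"tx": -1,"ty": 0,"tz": 0,"yaw": 0,"fingers": 0},{"tx": -1,"ty": 0,"tz": 0,"yaw": 0,"fingers": 0},{"tx": -1,"ty": 0.5,"tz": 0,"yaw": 0,"fingers": 0},{"tx": -1,"ty": 1,"tz": 0,"yaw": 0,"fingers": 0},{"tx": 0,"ty": 0,"tz": 0,"yaw": 0,"fingers": 0}]}}

```text
clock: 2.6
tcp_pos: [0.2087, 0.448, 0.2314]
ee_rot: [3.14, 0.001, 1.742]
wrist_force: [0.3, 0.9, 0.4]
opening: 0.0
```

```bash
python3 - <<'E'
from h import *
cv2.imwrite("pics/s2.png",imaging.snapshot("scene")[:,:,::-1])
go(w(.04,.116,.16))
E
```

```text
clock 2.65 tcp [0.2076 0.4492 0.2315] yaw 1.7418 rack [-340.3  525.8] F [0.2 0.1 0.1] open -0.001
need tool x,y,z /25mm: [-16.337  15.269   2.858]
```

View pics/s2.png

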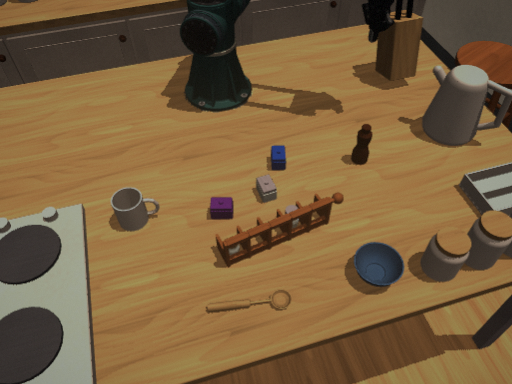

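Force is back to zero and the block (400,45) is unmoved. Travelling on to above rail 1.

Request:
{"fn": "apply_moves", "kwargs": {"targets": [{"tx": -1,"ty": 0.94,"tz": 0,"yaw": 0,"fingers": 0},{"tx": -1,"ty": 0.94,"tz": 0,"yaw": 0,"fingers": 0},{"tx": -1,"ty": 0.94,"tz": 0,"yaw": 0,"fingers": 0},{"tx": -1,"ty": 0.94,"tz": 0,"yaw": 0,"fingers": 0},{"tx": -1,"ty": 0.94,"tz": 0,"yaw": 0,"fingers": 0},{"tx": -1,"ty": 0.94,"tz": 0,"yaw": 0,"fingers": 0},{"tx": -1,"ty": 0.94,"tz": 0,"yaw": 0,"fingers": 0},{"tx": -1,"ty": 0.94,"tz": 0,"yaw": 0,"fingers": 0}]}}

```text
clock: 3.45
tcp_pos: [0.4269, 0.286, 0.2314]
ee_rot: [3.141, -0.001, 1.745]
wrist_force: [0.3, 0.5, 0.1]
opening: -0.001
```

Request:
{"fn": "apply_moves", "kwargs": {"targets": [{"tx": -1,"ty": 0.94,"tz": 0,"yaw": 0,"fingers": 0},{"tx": -1,"ty": 0.94,"tz": 0,"yaw": 0,"fingers": 0},{"tx": -1,"ty": 0.94,"tz": 0,"yaw": 0,"fingers": 0},{"tx": -1,"ty": 0.94,"tz": 0,"yaw": 0,"fingers": 0},{"tx": -1,"ty": 0.94,"tz": 0,"yaw": 0,"fingers": 0},{"tx": -1,"ty": 0.94,"tz": 0,"yaw": 0,"fingers": 0},{"tx": -1,"ty": 0.94,"tz": 0,"yaw": 0,"fingers": 0},{"tx": 0,"ty": 0,"tz": 0,"yaw": 0,"fingers": 0}]}}

```text
clock: 4.25
tcp_pos: [0.6222, 0.1405, 0.2311]
ee_rot: [3.139, 0.001, 1.742]
wrist_force: [-0.3, 0.2, 0.0]
opening: 0.002
```

```bash
python3 - <<'E'
from h import *
go(w(.04,.116,.12))
E
```

```text
clock 4.25 tcp [0.6222 0.1405 0.2311] yaw 1.7423 rack [ 14.4 149.8] F [-0.3  0.2  0. ] open 0.002
need tool x,y,z /25mm: [-1.348  1.029  4.444]
```

Request:
{"fn": "apply_moves", "kwargs": {"targets": [{"tx": -0.7,"ty": 0.5,"tz": 0,"yaw": 0,"fingers": 0},{"tx": -0.65,"ty": 0.5,"tz": 0,"yaw": 0,"fingers": 0},{"tx": 0,"ty": 0,"tz": 1,"yaw": 0,"fingers": 0},{"tx": 0,"ty": 0,"tz": 1,"yaw": 0,"fingers": 0},{"tx": 0,"ty": 0,"tz": 1,"yaw": 0,"fingers": 0},{"tx": 0,"ty": 0,"tz": 0.9,"yaw": 0,"fingers": 0},{"tx": 0,"ty": 0,"tz": 0.5,"yaw": 0,"fingers": 0},{"tx": 0,"ty": 0,"tz": 0,"yaw": 0,"fingers": 0}]}}

```text
clock: 5.05
tcp_pos: [0.648, 0.1132, 0.1194]
ee_rot: [-3.138, -0.0, 1.745]
wrist_force: [-0.7, -0.6, 0.6]
opening: 0.003
```

```bash
python3 - <<'E'
from h import *
go(w(.04,.116,.10))
a=imaging.snapshot("top")[:,:,::-1];b=imaging.snapshot("scene")[:,:,::-1]
a=cv2.resize(a[90:240,150:350],(400,300));b=cv2.resize(b[120:270,200:400],(400,300));cv2.imwrite("pics/r1.png",np.hstack([a,b]))
E
```

```text
clock 5.05 tcp [0.648  0.1132 0.1194] yaw 1.7449 rack [ 35.1 118.4] F [-0.7 -0.6  0.6] open 0.003
need tool x,y,z /25mm: [-0.097  0.197  0.775]
```

View pics/r1.png

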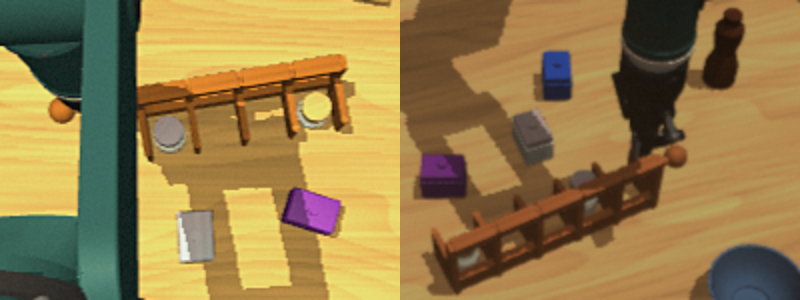

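The scene crop shows the shut fingers just above rail 1, beside the knob. Descending in small steps until contact.

Request:
{"fn": "apply_moves", "kwargs": {"targets": [{"tx": -0.1,"ty": 0.2,"tz": 0.2,"yaw": 0,"fingers": 0},{"tx": 0,"ty": 0,"tz": 0.2,"yaw": 0,"fingers": 0},{"tx": 0,"ty": 0,"tz": 0.16,"yaw": 0,"fingers": 0},{"tx": 0,"ty": 0,"tz": 0.08,"yaw": 0,"fingers": 0},{"tx": 0,"ty": 0,"tz": 0.04,"yaw": 0,"fingers": 0},{"tx": 0,"ty": 0,"tz": 0.04,"yaw": 0,"fingers": 0},{"tx": 0,"ty": 0,"tz": 0.0,"yaw": 0,"fingers": 0},{"tx": 0,"ty": 0,"tz": 0,"yaw": 0,"fingers": 0}]}}

```text
clock: 5.95
tcp_pos: [0.6545, 0.1119, 0.1034]
ee_rot: [3.141, 0.0, 1.745]
wrist_force: [-0.1, 0.2, 0.4]
opening: 0.006
```

```bash
python3 - <<'E'
from h import *
go(w(.04,.116,.10))
E
```

```text
clock 5.95 tcp [0.6545 0.1119 0.1034] yaw 1.7449 rack [ 41.3 116. ] F [-0.1  0.2  0.4] open 0.006
need tool x,y,z /25mm: [ 0.    -0.053  0.137]
```

Request:
{"fn": "apply_moves", "kwargs": {"targets": [{"tx": 0,"ty": 0,"tz": 0.04,"yaw": 0,"fingers": 0},{"tx": 0,"ty": 0,"tz": 0,"yaw": 0,"fingers": 0},{"tx": 0,"ty": 0,"tz": 0.04,"yaw": 0,"fingers": 0},{"tx": 0,"ty": 0,"tz": 0,"yaw": 0,"fingers": 0},{"tx": 0,"ty": 0,"tz": 0.04,"yaw": 0,"fingers": 0},{"tx": 0,"ty": 0,"tz": 0,"yaw": 0,"fingers": 0},{"tx": 0,"ty": 0,"tz": 0,"yaw": 0,"fingers": 0},{"tx": 0,"ty": 0,"tz": 0,"yaw": 0,"fingers": 0}]}}

```text
clock: 6.75
tcp_pos: [0.6545, 0.1118, 0.1003]
ee_rot: [-3.142, 0.0, 1.745]
wrist_force: [-0.1, -0.1, 0.1]
opening: -0.003
```

Request:
{"fn": "apply_moves", "kwargs": {"targets": [{"tx": 0,"ty": 0,"tz": 0.03,"yaw": 0,"fingers": 0},{"tx": 0,"ty": 0,"tz": 0,"yaw": 0,"fingers": 0},{"tx": 0,"ty": 0,"tz": 0.03,"yaw": 0,"fingers": 0},{"tx": 0,"ty": 0,"tz": 0,"yaw": 0,"fingers": 0},{"tx": 0,"ty": 0,"tz": 0,"yaw": 0,"fingers": 0},{"tx": 0,"ty": 0,"tz": 0,"yaw": 0,"fingers": 0},{"tx": 0,"ty": 0,"tz": 0,"yaw": 0,"fingers": 0},{"tx": 0,"ty": 0,"tz": 0,"yaw": 0,"fingers": 0}]}}

```text
clock: 7.55
tcp_pos: [0.6546, 0.1119, 0.1001]
ee_rot: [3.141, 0.0, 1.745]
wrist_force: [-2.2, -0.1, 8.8]
opening: 0.0
```

Contact at z = 0.100 m with 8.8 N, exactly the rail's height. Sliding along to the second stretch.

Request:
{"fn": "apply_moves", "kwargs": {"targets": [{"tx": -0.3,"ty": 0,"tz": 0,"yaw": 0,"fingers": 0},{"tx": -0.35,"ty": 0,"tz": 0,"yaw": 0,"fingers": 0},{"tx": -0.35,"ty": 0,"tz": 0,"yaw": 0,"fingers": 0},{"tx": -0.35,"ty": 0,"tz": 0,"yaw": 0,"fingers": 0},{"tx": -0.35,"ty": 0,"tz": 0,"yaw": 0,"fingers": 0},{"tx": -0.35,"ty": 0,"tz": 0,"yaw": 0,"fingers": 0},{"tx": -0.27,"ty": 0,"tz": 0,"yaw": 0,"fingers": 0},{"tx": 0,"ty": 0,"tz": 0,"yaw": 0,"fingers": 0}]}}

```text
clock: 8.35
tcp_pos: [0.6658, 0.0548, 0.1001]
ee_rot: [3.139, -0.0, 1.744]
wrist_force: [-1.0, 0.8, 6.7]
opening: -0.005
```

```bash
python3 - <<'E'
from h import *
go(w(.04,.058,.10))
E
```

```text
clock 8.35 tcp [0.6658 0.0548 0.1001] yaw 1.7441 rack [42.5 57.8] F [-1.   0.8  6.7] open -0.005
need tool x,y,z /25mm: [ 0.007 -0.099  0.004]
```

Request:
{"fn": "apply_moves", "kwargs": {"targets": [{"tx": -0.3,"ty": -0.03,"tz": 0,"yaw": 0,"fingers": 0},{"tx": -0.35,"ty": -0.03,"tz": 0,"yaw": 0,"fingers": 0},{"tx": -0.35,"ty": -0.03,"tz": 0.01,"yaw": 0,"fingers": 0},{"tx": -0.35,"ty": 0,"tz": 0,"yaw": 0,"fingers": 0},{"tx": -0.35,"ty": 0,"tz": 0,"yaw": 0,"fingers": 0},{"tx": -0.35,"ty": 0,"tz": 0,"yaw": 0,"fingers": 0},{"tx": -0.27,"ty": 0,"tz": 0,"yaw": 0,"fingers": 0},{"tx": 0,"ty": 0,"tz": 0,"yaw": 0,"fingers": 0}]}}

```text
clock: 9.15
tcp_pos: [0.6737, -0.0025, 0.1001]
ee_rot: [3.139, -0.001, 1.744]
wrist_force: [-0.8, 1.6, 8.5]
opening: -0.002
```

```bash
python3 - <<'E'
from h import *
b=imaging.snapshot("scene")[:,:,::-1]
b=cv2.resize(b[120:270,200:400],(800,600));cv2.imwrite("pics/r3.png",b)
go(w(.04,.0,.10))
E
```

```text
clock 9.20 tcp [ 0.6737 -0.0024  0.1001] yaw 1.7443 rack [40.3  0.1] F [-0.3  2.1  8.8] open -0.003
need tool x,y,z /25mm: [-0.002 -0.012  0.004]
```

View pics/r3.png

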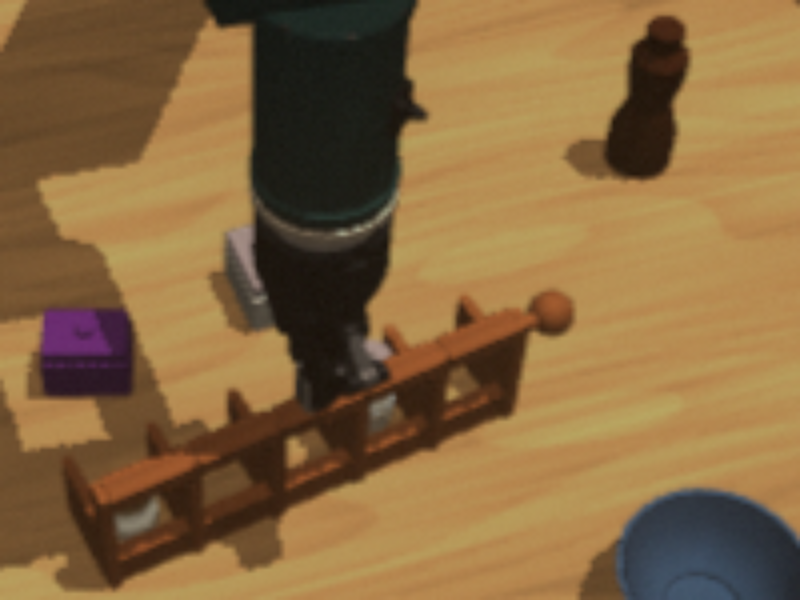

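The fingertip stands on rail 3, between its seams at crop (270,420) and (365,385), with 8.8 N. Rails 1, 2 and 3 have been touched in order. Lifting off straight up, then going to the tin's knob-side flank.

Request:
{"fn": "apply_moves", "kwargs": {"targets": [{"tx": 0,"ty": 0,"tz": -0.3,"yaw": 0,"fingers": 0},{"tx": 0,"ty": 0,"tz": -1,"yaw": 0,"fingers": 0},{"tx": 0,"ty": 0,"tz": -1,"yaw": 0,"fingers": 0.3},{"tx": 0,"ty": -0.5,"tz": -0.7,"yaw": 0,"fingers": 0.3},{"tx": 0.5,"ty": -1,"tz": 0,"yaw": 0,"fingers": 0.3},{"tx": 0.5,"ty": -1,"tz": 0,"yaw": 0,"fingers": 0.3},{"tx": 0.5,"ty": -1,"tz": 0,"yaw": 0,"fingers": 0.3},{"tx": 0.5,"ty": -1,"tz": 0,"yaw": 0,"fingers": 0.3}]}}

```text
clock: 10.0
tcp_pos: [0.5517, 0.0272, 0.1737]
ee_rot: [-3.141, 0.0, 1.745]
wrist_force: [0.7, -0.1, -0.9]
opening: 0.301
```

Request:
{"fn": "apply_moves", "kwargs": {"targets": [{"tx": 0.5,"ty": -1,"tz": 0,"yaw": 0,"fingers": 0.3},{"tx": 0.5,"ty": -1,"tz": 0,"yaw": 0,"fingers": 0.3},{"tx": 0.5,"ty": 0,"tz": 0,"yaw": 0,"fingers": 0.3},{"tx": 0.5,"ty": 0,"tz": 0,"yaw": 0,"fingers": 0.3},{"tx": 0,"ty": 0,"tz": 0,"yaw": 0,"fingers": 0.3},{"tx": 0,"ty": 0,"tz": 0,"yaw": 0,"fingers": 0.3},{"tx": 0,"ty": 0,"tz": 0,"yaw": 0,"fingers": 0.3},{"tx": 0,"ty": 0,"tz": 0,"yaw": 0,"fingers": 0.3}]}}

```text
clock: 10.8
tcp_pos: [0.4956, 0.0672, 0.1734]
ee_rot: [3.142, 0.0, 1.744]
wrist_force: [0.9, 1.3, -0.4]
opening: 0.296
```

```bash
python3 - <<'E'
from h import *
print("tin rack",rk([.5055,.0175]))
go(w(-.122,.1,.012))
E
```

```text
tin rack [-0.12186091  0.04889959]
clock 10.80 tcp [0.4956 0.0672 0.1734] yaw 1.7445 rack [-123.    99.6] F [ 0.9  1.3 -0.4] open 0.296
need tool x,y,z /25mm: [0.017 0.039 6.457]
```

Descending beside the tin.

Request:
{"fn": "apply_moves", "kwargs": {"targets": [{"tx": 0,"ty": 0,"tz": 1,"yaw": 0,"fingers": 0.3},{"tx": 0,"ty": 0,"tz": 1,"yaw": 0,"fingers": 0.3},{"tx": 0,"ty": 0,"tz": 1,"yaw": 0,"fingers": 0.3},{"tx": 0,"ty": 0,"tz": 1,"yaw": 0,"fingers": 0.3},{"tx": 0,"ty": 0,"tz": 0.8,"yaw": 0,"fingers": 0.3},{"tx": 0,"ty": 0,"tz": 0.8,"yaw": 0,"fingers": 0.3},{"tx": 0,"ty": 0,"tz": 0.5,"yaw": 0,"fingers": 0.3},{"tx": 0,"ty": 0,"tz": 0.3,"yaw": 0,"fingers": 0.3}]}}

```text
clock: 11.6
tcp_pos: [0.4947, 0.0673, 0.0125]
ee_rot: [-3.14, -0.0, 1.744]
wrist_force: [0.3, 0.2, -0.5]
opening: 0.3
```

```bash
python3 - <<'E'
from h import *
b=imaging.snapshot("scene")[:,:,::-1]
b=cv2.resize(b[120:270,200:400],(800,600));cv2.imwrite("pics/p1.png",b)
cv2.imwrite("pics/p1t.png",imaging.snapshot("top")[:,:,::-1])
go(w(-.122,.032,.012))
E
```

```text
clock 11.70 tcp [0.4947 0.0674 0.0129] yaw 1.7446 rack [-123.9   99.9] F [-0.3 -0.   0.2] open 0.298
need tool x,y,z /25mm: [-2.717  0.076  0.035]
```

View pics/p1.png

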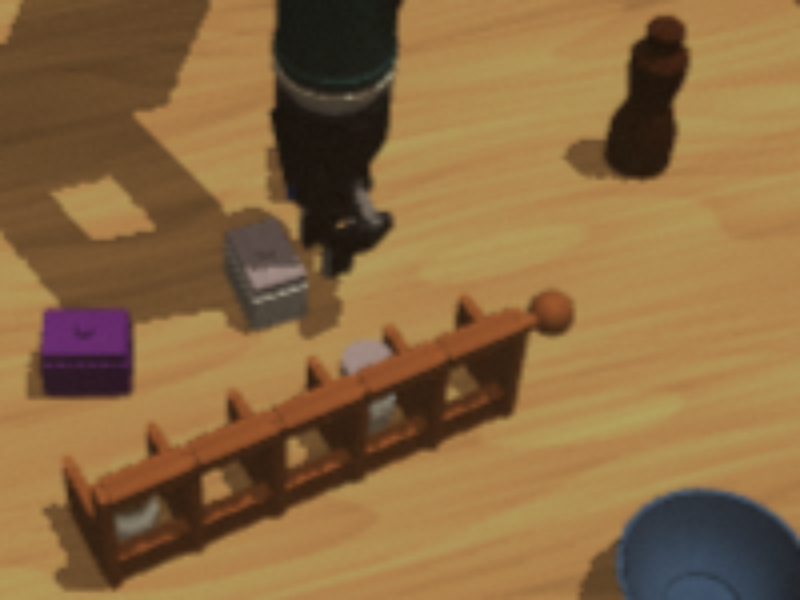

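View pics/p1t.png

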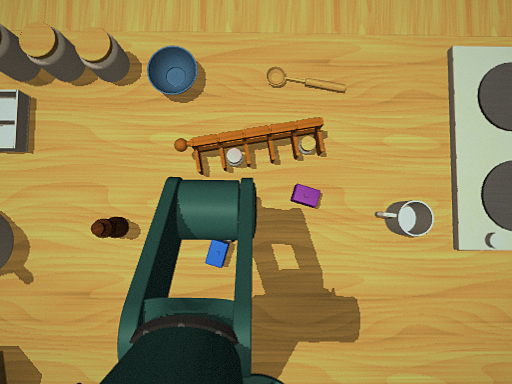

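The scene crop shows the fingers at (340,240), standing free between tin and mill, level with the tin's flank. I'll push it sideways slowly towards gap 3's axis.

Request:
{"fn": "apply_moves", "kwargs": {"targets": [{"tx": -0.2,"ty": 0.07,"tz": 0,"yaw": 0,"fingers": 0.3},{"tx": -0.2,"ty": 0,"tz": 0,"yaw": 0,"fingers": 0.3},{"tx": -0.16,"ty": 0,"tz": 0,"yaw": 0,"fingers": 0.3},{"tx": -0.16,"ty": 0,"tz": 0,"yaw": 0,"fingers": 0.3},{"tx": -0.16,"ty": 0,"tz": 0,"yaw": 0,"fingers": 0.3},{"tx": -0.16,"ty": 0,"tz": 0,"yaw": 0,"fingers": 0.3},{"tx": -0.16,"ty": 0,"tz": 0,"yaw": 0,"fingers": 0.3},{"tx": -0.16,"ty": 0,"tz": 0,"yaw": 0,"fingers": 0.3}]}}

```text
clock: 12.5
tcp_pos: [0.5027, 0.0341, 0.0136]
ee_rot: [3.142, 0.0, 1.745]
wrist_force: [-0.8, 1.0, 1.7]
opening: 0.306
```

Request:
{"fn": "apply_moves", "kwargs": {"targets": [{"tx": -0.16,"ty": 0,"tz": 0,"yaw": 0,"fingers": 0.3},{"tx": -0.16,"ty": 0,"tz": 0,"yaw": 0,"fingers": 0.3},{"tx": -0.16,"ty": 0,"tz": 0,"yaw": 0,"fingers": 0.3},{"tx": -0.16,"ty": 0,"tz": 0,"yaw": 0,"fingers": 0.3},{"tx": -0.16,"ty": 0,"tz": 0,"yaw": 0,"fingers": 0.3},{"tx": -0.16,"ty": 0,"tz": 0,"yaw": 0,"fingers": 0.3},{"tx": -0.16,"ty": 0,"tz": 0,"yaw": 0,"fingers": 0.3},{"tx": 0,"ty": 0,"tz": 0,"yaw": 0,"fingers": 0.3}]}}

```text
clock: 13.3
tcp_pos: [0.5077, 0.0062, 0.0135]
ee_rot: [3.141, 0.0, 1.744]
wrist_force: [0.0, 0.1, -1.0]
opening: 0.3
```

```bash
python3 - <<'E'
from h import *
b=imaging.snapshot("scene")[:,:,::-1]
cv2.imwrite("pics/p2f.png",b)
b=cv2.resize(b[120:270,200:400],(800,600));cv2.imwrite("pics/p2.png",b)
go(w(-.122,.032,.012))
E
```

```text
clock 13.35 tcp [0.5076 0.0064 0.0136] yaw 1.7445 rack [-121.7   37.6] F [0.3 0.7 0.2] open 0.3
need tool x,y,z /25mm: [-0.224 -0.012  0.063]
```

View pics/p2.png

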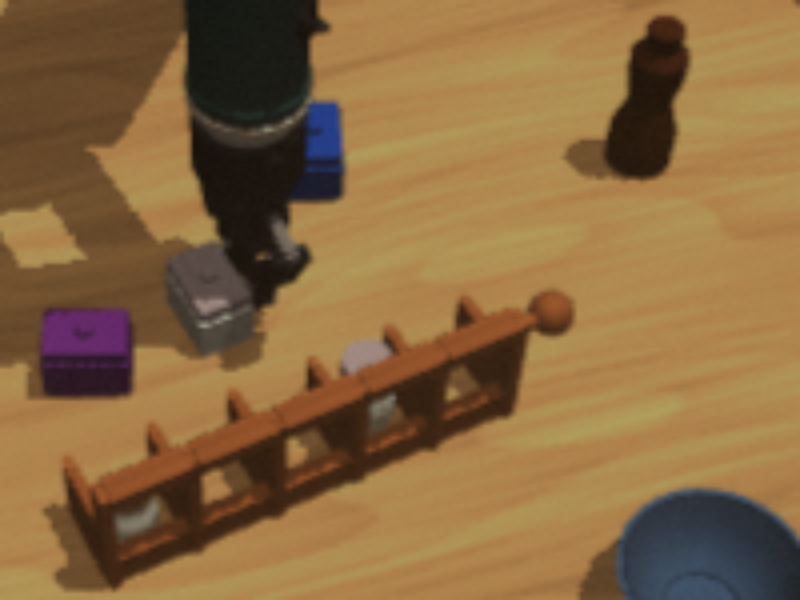

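```bash
python3 - <<'E'
from h import *
a=onz("scene",[266.4+0,183.3],.052)[0];b=onz("scene",[252,189.3],.052)[0]
print(a,b,rk(a),rk(b)); n=np.array([.5055,.0175])+(b-a)[:2];print("tin now",n,rk(n))
E
```

```text
[0.51202874 0.01831738 0.052     ] [ 0.52102937 -0.0256608   0.052     ] [-0.1152894   0.04857106] [-0.11406077  0.0036981 ]
tin now [ 0.51450063 -0.02647819] [-0.12063227  0.00402663]
```

The tin now lies at rack y = +4 mm. I'll push it about 4.5 mm more, back off, lift, turn by 90° and move behind the tin.

Request:
{"fn": "apply_moves", "kwargs": {"targets": [{"tx": -0.09,"ty": 0,"tz": 0,"yaw": 0,"fingers": 0.3},{"tx": -0.09,"ty": 0,"tz": 0,"yaw": 0,"fingers": 0.3},{"tx": 0,"ty": 0,"tz": 0,"yaw": 0,"fingers": 0.3},{"tx": 0.4,"ty": 0,"tz": 0,"yaw": 0,"fingers": 0.3},{"tx": 0.6,"ty": 0,"tz": 0,"yaw": 0,"fingers": 0.3},{"tx": 0,"ty": 0,"tz": -1,"yaw": 0,"fingers": 0.3},{"tx": 0,"ty": 0,"tz": -1,"yaw": 0,"fingers": 0.3},{"tx": 0,"ty": 0,"tz": -1,"yaw": 0,"fingers": 0.3}]}}

```text
clock: 14.15
tcp_pos: [0.503, 0.0285, 0.0891]
ee_rot: [-3.14, -0.0, 1.746]
wrist_force: [1.0, -0.5, -0.3]
opening: 0.302
```

Request:
{"fn": "apply_moves", "kwargs": {"targets": [{"tx": 0,"ty": -1,"tz": -1,"yaw": 0,"fingers": 0.15},{"tx": 0,"ty": -1,"tz": 0,"yaw": 0,"fingers": 0.15},{"tx": 0,"ty": -1,"tz": 0,"yaw": 0,"fingers": 0.15},{"tx": 0,"ty": -0.5,"tz": 0,"yaw": 0,"fingers": 0.15},{"tx": 0,"ty": 0,"tz": 0,"yaw": -1,"fingers": 0.15},{"tx": 0,"ty": 0,"tz": 0,"yaw": -1,"fingers": 0.15},{"tx": 0,"ty": 0,"tz": 0,"yaw": -1,"fingers": 0.15},{"tx": 0,"ty": 0,"tz": 0,"yaw": -1,"fingers": 0.15}]}}

```text
clock: 14.95
tcp_pos: [0.4181, 0.0125, 0.1135]
ee_rot: [3.141, 0.0, 2.149]
wrist_force: [-0.3, 0.1, 0.6]
opening: 0.149
```

Request:
{"fn": "apply_moves", "kwargs": {"targets": [{"tx": 0,"ty": 0,"tz": 0,"yaw": -1,"fingers": 0.15},{"tx": 0,"ty": 0,"tz": 0,"yaw": -1,"fingers": 0.15},{"tx": 0,"ty": 0,"tz": 0,"yaw": -1,"fingers": 0.15},{"tx": 0,"ty": 0,"tz": 0,"yaw": -1,"fingers": 0.15},{"tx": 0,"ty": 0,"tz": 0,"yaw": -1,"fingers": 0.15},{"tx": 0,"ty": 0,"tz": 0,"yaw": -1,"fingers": 0.15},{"tx": 0,"ty": 0,"tz": 0,"yaw": -1,"fingers": 0.15},{"tx": 0,"ty": 0,"tz": 0,"yaw": -1,"fingers": 0.15}]}}

```text
clock: 15.75
tcp_pos: [0.418, 0.0126, 0.1134]
ee_rot: [3.141, 0.0, 2.949]
wrist_force: [0.0, 0.1, -0.1]
opening: 0.153
```

Request:
{"fn": "apply_moves", "kwargs": {"targets": [{"tx": 0,"ty": 0,"tz": 0,"yaw": -1,"fingers": 0.15},{"tx": 0,"ty": 0,"tz": 0,"yaw": -1,"fingers": 0.15},{"tx": 0,"ty": 0,"tz": 0,"yaw": -1,"fingers": 0.15},{"tx": 0,"ty": 0,"tz": 0,"yaw": -0.7,"fingers": 0.15},{"tx": 0,"ty": 0,"tz": 0,"yaw": 0,"fingers": 0.15},{"tx": 0,"ty": 0,"tz": 0,"yaw": 0,"fingers": 0.15},{"tx": 0,"ty": 0,"tz": 0,"yaw": 0,"fingers": 0.15},{"tx": 0,"ty": 0,"tz": 0,"yaw": 0,"fingers": 0.15}]}}

```text
clock: 16.55
tcp_pos: [0.4178, 0.012, 0.1136]
ee_rot: [-3.142, 0.0, -2.969]
wrist_force: [-0.2, 0.2, -0.7]
opening: 0.148
```

```bash
python3 - <<'E'
from h import *
cv2.imwrite("pics/q1s.png",imaging.snapshot("scene")[:,:,::-1])
cv2.imwrite("pics/q1t.png",imaging.snapshot("top")[:,:,::-1])
go(w(-.20,.0,.012))
E
```

```text
clock 16.65 tcp [0.4177 0.0119 0.1135] yaw -2.9689 rack [-209.3   58.6] F [-0.6  0.3 -0.3] open 0.149
need tool x,y,z /25mm: [-0.375 -2.344  4.062]
```

View pics/q1t.png

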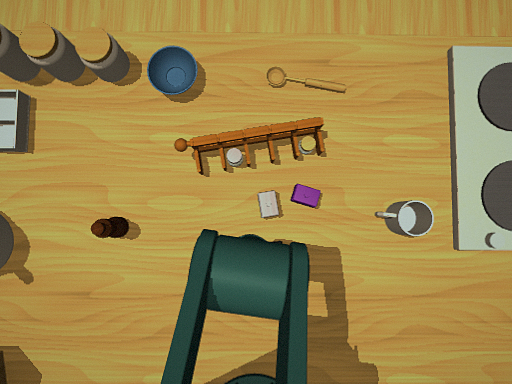

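View pics/q1s.png

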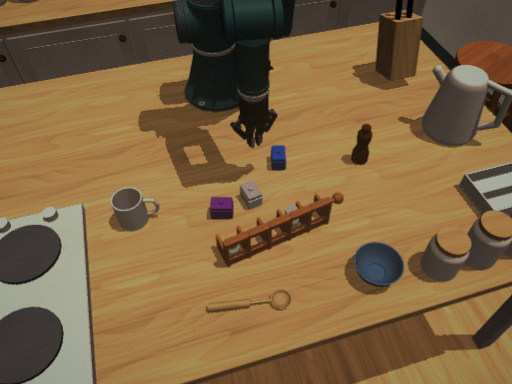

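The tin is visible in the top view at (268,204), next to but clear of the purple one (306,196). Measuring it again.

```bash
cat >> h.py <<'E'
def tin(T,roi):
    g=cv2.cvtColor(T,cv2.COLOR_BGR2HSV);y0,y1,x0,x1=roi
    m=((g[...,1]<70)&(g[...,2]>100)).astype(np.uint8);z=np.zeros_like(m);z[y0:y1,x0:x1]=m[y0:y1,x0:x1]
    z=cv2.morphologyEx(z,cv2.MORPH_OPEN,np.ones((3,3)))
    c=max(cv2.findContours(z,0,1)[0],key=cv2.contourArea);r=cv2.minAreaRect(c);W=onz("top",cv2.boxPoints(r),.05)
    e=[W[1]-W[0],W[2]-W[1]];L=max(e,key=np.linalg.norm);a=np.arctan2(L[1],L[0]);a=(a+np.pi/2)%np.pi-np.pi/2
    M=cv2.moments(z,True);q=onz("top",[M["m10"]/M["m00"],M["m01"]/M["m00"]],.05)[0]
    print("size",[round(np.linalg.norm(v)*1e3,1) for v in e],"rect ctr",rk(W.mean(0)).round(4),"centroid",rk(q).round(4),q.round(4),"yaw rel rack",round(a-PSI,3))
E
python3 - <<'E'
from h import *
tin(cv2.imread("pics/top0.png"),(185,230,230,270))
tin(cv2.imread("pics/q1t.png"),(183,226,250,289))
# purple
T=cv2.imread("pics/q1t.png");h=cv2.cvtColor(T,cv2.COLOR_BGR2HSV);m=((h[...,0]>135)&(h[...,0]<165)&(h[...,1]>100)).astype(np.uint8)
c=max(cv2.findContours(m,0,1)[0],key=cv2.contourArea);print("purple",[rk(p).round(3) for p in onz("top",cv2.boxPoints(cv2.minAreaRect(c)),.05)])
E
```

```text
size [np.float64(40.0), np.float64(56.3)] rect ctr [-0.1219  0.0491] centroid [-0.122  0.049] [0.5054 0.0176 0.05  ] yaw rel rack -0.09
size [np.float64(41.1), np.float64(56.9)] rect ctr [-0.1204  0.0012] centroid [-0.1206  0.0011] [ 0.515  -0.0294  0.05  ] yaw rel rack -0.005
purple [array([-0.121, -0.051]), array([-0.083, -0.07 ]), array([-0.111, -0.125]), array([-0.148, -0.105])]
```

The tin is aligned (yaw error -0.005 rad) and centred at rack y = +1 mm. The dividers' own residual also suggests the gap centre is about +0.9 mm. Lowering behind the tin.

Request:
{"fn": "apply_moves", "kwargs": {"targets": [{"tx": -0.3,"ty": -1,"tz": 0,"yaw": 0,"fingers": 0.15},{"tx": -0.3,"ty": -1,"tz": 0,"yaw": 0,"fingers": 0.15},{"tx": 0,"ty": -0.3,"tz": 0.5,"yaw": 0,"fingers": 0.15},{"tx": 0,"ty": 0,"tz": 1,"yaw": 0,"fingers": 0.15},{"tx": 0,"ty": 0,"tz": 1,"yaw": 0,"fingers": 0.15},{"tx": 0,"ty": 0,"tz": 0.9,"yaw": 0,"fingers": 0.15},{"tx": 0,"ty": 0,"tz": 0.5,"yaw": 0,"fingers": 0.15},{"tx": 0,"ty": 0,"tz": 0,"yaw": 0,"fingers": 0.15}]}}

```text
clock: 17.45
tcp_pos: [0.4412, -0.042, 0.0147]
ee_rot: [3.14, -0.003, -2.969]
wrist_force: [-0.2, -0.2, -0.3]
opening: 0.151
```

```bash
python3 - <<'E'
from h import *
go(w(-.038,.001,.012))
cv2.imwrite("pics/q2.png",cv2.resize(imaging.snapshot("scene")[110:260,190:390,::-1],(800,600)))
E
```

```text
clock 17.45 tcp [ 0.4412 -0.042   0.0147] yaw -2.969 rack [-195.6    1.5] F [-0.2 -0.2 -0.3] open 0.151
need tool x,y,z /25mm: [-6.302 -0.008  0.106]
```

View pics/q2.png

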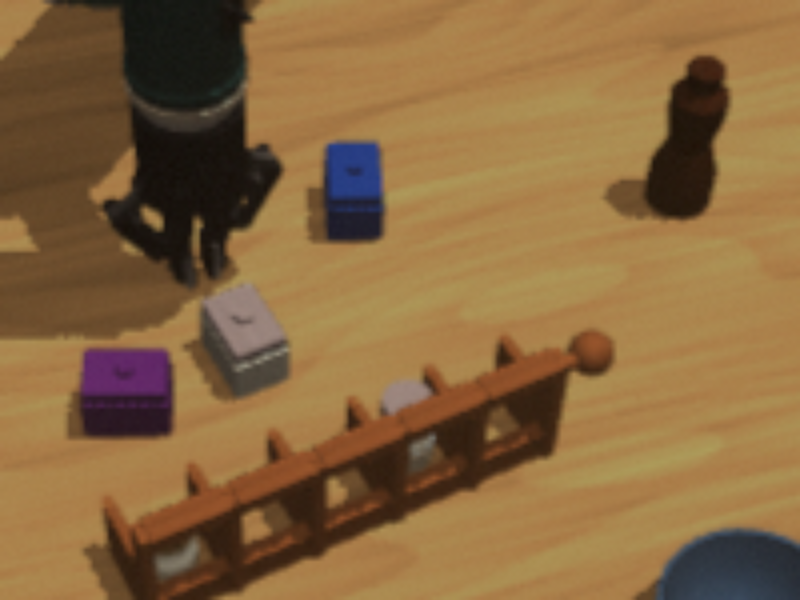

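The outer knuckles of the gripper look wide (crop (110,205) to (275,165)), so I'll check their height against the purple tin and the dividers before pushing.

```bash
python3 - <<'E'
from h import *
for nm,p in(("L low",(150,250)),("L out",(108,205)),("L bot",(128,228)),("R out",(280,160)),("R bot",(262,195)),("tipL",(187,283)),("tipR",(215,275))):
    px=[p[0]/4+190,p[1]/4+110];o,v=ray("scene",px);v=v[0]
    n=np.r_[RZ[:,0],0];t=n@(w(-.190,0,0)-o)/(n@v);P=o+t*v;print(nm,"y",round(rk(P)[1]*1e3,1),"z",round(P[2]*1e3,1))
E
```

```text
L low y -34.4 z 65.0
L out y -61.0 z 122.8
L bot y -48.7 z 94.4
R out y 67.2 z 106.4
R bot y 52.8 z 78.5
tipL y -8.6 z 16.8
tipR y 13.7 z 14.0
```

Knuckles are at 65 mm or higher, clear of the purple tin (52 mm) and the dividers (55 mm). Pushing forward.

Request:
{"fn": "apply_moves", "kwargs": {"targets": [{"tx": -0.4,"ty": 0,"tz": 0,"yaw": 0,"fingers": 0.15},{"tx": -0.4,"ty": 0,"tz": 0,"yaw": 0,"fingers": 0.15},{"tx": -0.25,"ty": 0,"tz": 0,"yaw": 0,"fingers": 0.15},{"tx": -0.2,"ty": 0,"tz": 0,"yaw": 0,"fingers": 0.15},{"tx": -0.2,"ty": 0,"tz": 0,"yaw": 0,"fingers": 0.15},{"tx": -0.2,"ty": 0,"tz": 0,"yaw": 0,"fingers": 0.15},{"tx": -0.25,"ty": 0,"tz": 0,"yaw": 0,"fingers": 0.15},{"tx": -0.25,"ty": 0,"tz": 0,"yaw": 0,"fingers": 0.15}]}}

```text
clock: 18.3
tcp_pos: [0.4955, -0.0328, 0.016]
ee_rot: [3.142, -0.0, -2.968]
wrist_force: [-1.2, -0.1, 0.1]
opening: 0.154
```

Request:
{"fn": "apply_moves", "kwargs": {"targets": [{"tx": -0.25,"ty": 0,"tz": 0,"yaw": 0,"fingers": 0.15},{"tx": -0.25,"ty": 0,"tz": 0,"yaw": 0,"fingers": 0.15},{"tx": -0.25,"ty": 0,"tz": 0,"yaw": 0,"fingers": 0.15},{"tx": -0.25,"ty": 0,"tz": 0,"yaw": 0,"fingers": 0.15},{"tx": -0.25,"ty": 0,"tz": 0,"yaw": 0,"fingers": 0.15},{"tx": -0.2,"ty": 0,"tz": 0,"yaw": 0,"fingers": 0.15},{"tx": -0.15,"ty": 0,"tz": 0,"yaw": 0,"fingers": 0.15},{"tx": 0,"ty": 0,"tz": 0,"yaw": 0,"fingers": 0.15}]}}

```text
clock: 19.1
tcp_pos: [0.5356, -0.0261, 0.0161]
ee_rot: [-3.141, 0.001, -2.968]
wrist_force: [0.7, -0.1, 0.2]
opening: 0.151
```

```bash
python3 - <<'E'
from h import *
go(w(-.038,.001,.015))
cv2.imwrite("pics/q3.png",cv2.resize(imaging.snapshot("scene")[140:290,190:390,::-1],(800,600)))
cv2.imwrite("pics/q3t.png",cv2.resize(imaging.snapshot("top")[90:240,150:350,::-1],(800,600)))
E
```

```text
clock 19.10 tcp [ 0.5356 -0.0261  0.0161] yaw -2.9683 rack [-99.8   0.8] F [ 0.7 -0.1  0.2] open 0.151
need tool x,y,z /25mm: [-2.471  0.012  0.045]
```

View pics/q3.png

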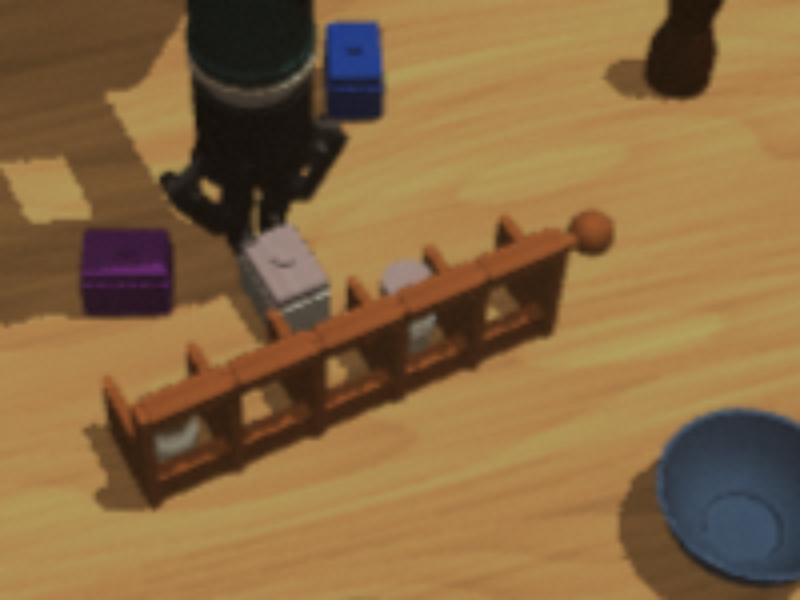

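View pics/q3t.png

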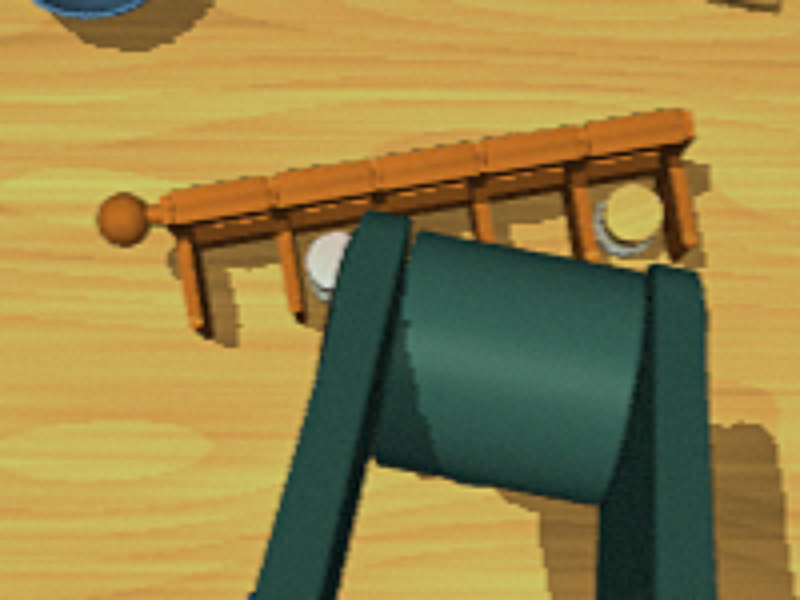

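```bash
python3 - <<'E'
from h import *
im=imaging.snapshot("scene")[:,:,::-1];cv2.imwrite("pics/q4f.png",im)
x0,y0,f=245,190,12
o=cv2.resize(im[y0:y0+45,x0:x0+60],None,fx=f,fy=f,interpolation=cv2.INTER_CUBIC)
o=cv2.convertScaleAbs(o,alpha=1.6)
P=[w(-.022,y,.055) for y in(.025,.033,-.025,-.033)]
for q in proj("scene",np.array(P)): cv2.circle(o,tuple(int(v) for v in (q-[x0,y0]+.5)*f),3,(255,255,0),-1)
cv2.imwrite("pics/q4.png",o)
E
```

```text
(no output)
```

View pics/q4.png

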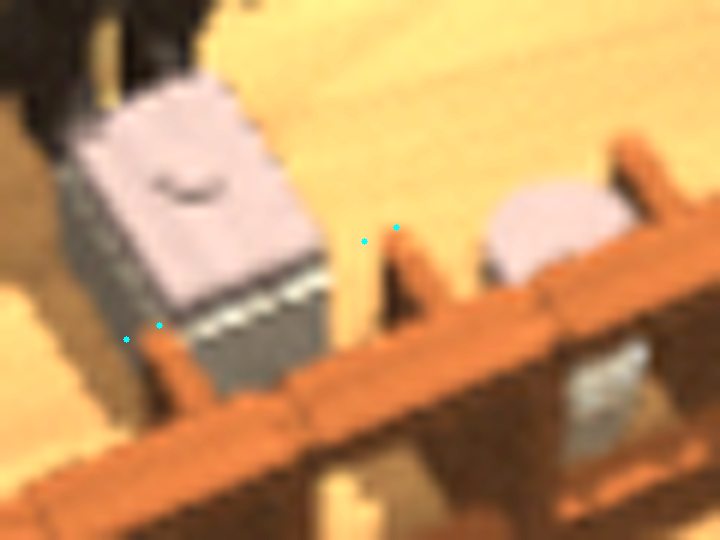

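Top and scene views disagree by about 2 mm on the lateral centring, so I'll zoom into the undisturbed top picture at gap 3's divider ends.

```bash
python3 - <<'E'
from h import *
im=cv2.imread("pics/q1t.png")
x0,y0,f=235,125,12
o=cv2.resize(im[y0:y0+50,x0:x0+60],None,fx=f,fy=f,interpolation=cv2.INTER_CUBIC)
o=cv2.convertScaleAbs(o,alpha=1.4)
P=[w(-.022,y,.055) for y in(.025,.033,-.025,-.033)]+[w(.02,y,.055) for y in(.025,.033,-.025,-.033)]
for q in proj("top",np.array(P)): cv2.circle(o,tuple(int(v) for v in (q-[x0,y0]+.5)*f),3,(255,255,0),-1)
cv2.imwrite("pics/q5.png",o)
E
```

```text
(no output)
```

View pics/q5.png

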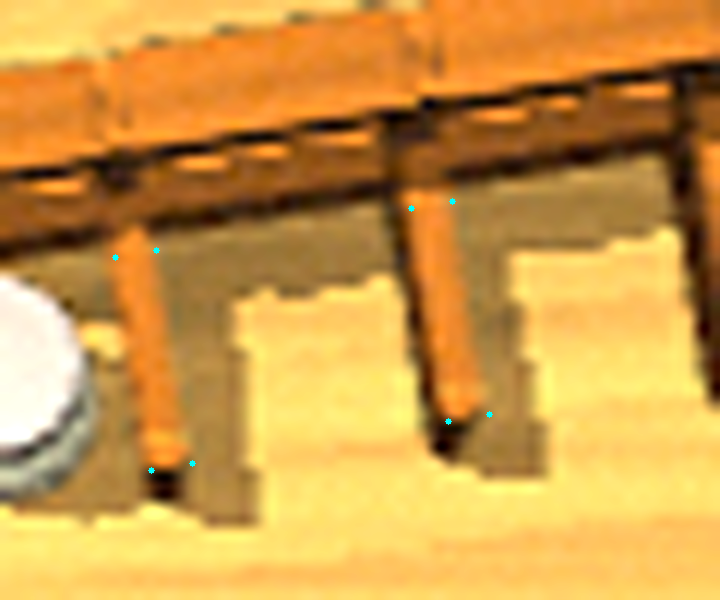

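The real gap centre sits about +1.5 mm from my estimate, so the tin is 0.5 to 2 mm off centre, inside the ±4 mm clearance. I'll push on with a small +y drift.

Request:
{"fn": "apply_moves", "kwargs": {"targets": [{"tx": -0.12,"ty": 0.02,"tz": 0,"yaw": 0,"fingers": 0.15},{"tx": -0.15,"ty": 0.02,"tz": 0,"yaw": 0,"fingers": 0.15},{"tx": -0.15,"ty": 0.02,"tz": 0,"yaw": 0,"fingers": 0.15},{"tx": -0.15,"ty": 0,"tz": 0,"yaw": 0,"fingers": 0.15},{"tx": -0.15,"ty": 0,"tz": 0,"yaw": 0,"fingers": 0.15},{"tx": -0.15,"ty": 0,"tz": 0,"yaw": 0,"fingers": 0.15},{"tx": -0.15,"ty": 0,"tz": 0,"yaw": 0,"fingers": 0.15},{"tx": 0,"ty": 0,"tz": 0,"yaw": 0,"fingers": 0.15}]}}

```text
clock: 20.05
tcp_pos: [0.5606, -0.0202, 0.0162]
ee_rot: [-3.141, 0.001, -2.968]
wrist_force: [-0.2, 0.5, 1.3]
opening: 0.147
```

```bash
python3 - <<'E'
from h import *
im=imaging.snapshot("scene")[:,:,::-1]
x0,y0,f=245,185,12
cv2.imwrite("pics/q6.png",cv2.convertScaleAbs(cv2.resize(im[y0:y0+50,x0:x0+60],None,fx=f,fy=f,interpolation=cv2.INTER_CUBIC),alpha=1.6))
go(w(-.038,.001,.015))
E
```

```text
clock 20.10 tcp [ 0.5602 -0.0202  0.0161] yaw -2.9683 rack [-74.5   2.3] F [ 0.2  1.  -0.1] open 0.149
need tool x,y,z /25mm: [-1.46  -0.05   0.045]
```

View pics/q6.png

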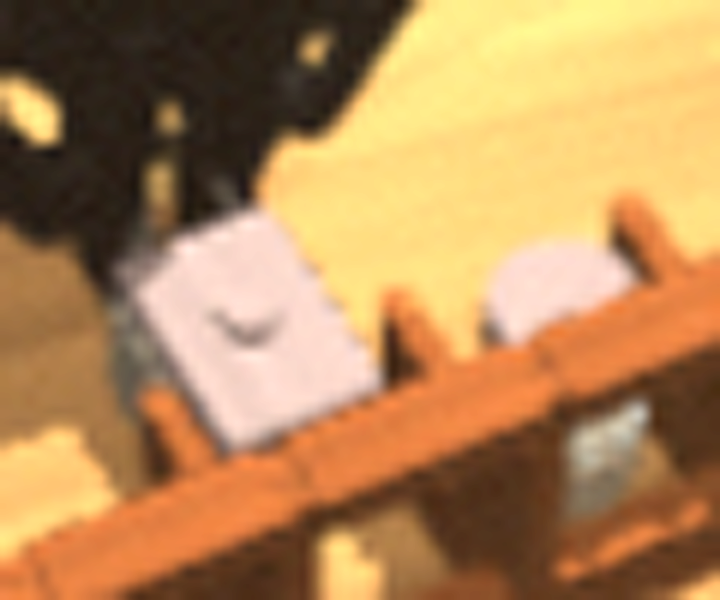

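The tin is entering gap 3 between both dividers without any contact force. Continuing, then small steps to the stop.

Request:
{"fn": "apply_moves", "kwargs": {"targets": [{"tx": -0.15,"ty": 0,"tz": 0,"yaw": 0,"fingers": 0.15},{"tx": -0.15,"ty": 0,"tz": 0,"yaw": 0,"fingers": 0.15},{"tx": -0.15,"ty": 0,"tz": 0,"yaw": 0,"fingers": 0.15},{"tx": -0.15,"ty": 0,"tz": 0,"yaw": 0,"fingers": 0.15},{"tx": -0.15,"ty": 0,"tz": 0,"yaw": 0,"fingers": 0.15},{"tx": -0.15,"ty": 0,"tz": 0,"yaw": 0,"fingers": 0.15},{"tx": -0.15,"ty": 0,"tz": 0,"yaw": 0,"fingers": 0.15},{"tx": -0.1,"ty": 0,"tz": 0,"yaw": 0,"fingers": 0.15}]}}

```text
clock: 20.9
tcp_pos: [0.5884, -0.0152, 0.0161]
ee_rot: [-3.141, 0.0, -2.968]
wrist_force: [0.6, -1.3, -0.4]
opening: 0.152
```

```bash
python3 - <<'E'
from h import *
go(w(-.038,.001,.015))
E
```

```text
clock 20.90 tcp [ 0.5884 -0.0152  0.0161] yaw -2.9683 rack [-45.9   2.3] F [ 0.6 -1.3 -0.4] open 0.152
need tool x,y,z /25mm: [-0.314 -0.053  0.042]
```

Request:
{"fn": "apply_moves", "kwargs": {"targets": [{"tx": -0.08,"ty": 0,"tz": 0,"yaw": 0,"fingers": 0.15},{"tx": -0.08,"ty": 0,"tz": 0,"yaw": 0,"fingers": 0.15},{"tx": -0.06,"ty": 0,"tz": 0,"yaw": 0,"fingers": 0.15},{"tx": -0.04,"ty": 0,"tz": 0,"yaw": 0,"fingers": 0.15},{"tx": -0.04,"ty": 0,"tz": 0,"yaw": 0,"fingers": 0.15},{"tx": 0,"ty": 0,"tz": 0,"yaw": 0,"fingers": 0.15},{"tx": 0,"ty": 0,"tz": 0,"yaw": 0,"fingers": 0.15},{"tx": 0,"ty": 0,"tz": 0,"yaw": 0,"fingers": 0.15}]}}

```text
clock: 21.7
tcp_pos: [0.5955, -0.0139, 0.0161]
ee_rot: [-3.141, 0.0, -2.968]
wrist_force: [-0.8, 0.2, -0.7]
opening: 0.152
```

```bash
python3 - <<'E'
from h import *
go(w(-.038,.001,.015))
E
```

```text
clock 21.70 tcp [ 0.5955 -0.0139  0.0161] yaw -2.9685 rack [-38.7   2.3] F [-0.8  0.2 -0.7] open 0.152
need tool x,y,z /25mm: [-0.028 -0.053  0.044]
```

No stop force yet. Going on in 1 mm steps.

Request:
{"fn": "apply_moves", "kwargs": {"targets": [{"tx": -0.04,"ty": 0,"tz": 0,"yaw": 0,"fingers": 0.15},{"tx": -0.04,"ty": 0,"tz": 0,"yaw": 0,"fingers": 0.15},{"tx": 0,"ty": 0,"tz": 0,"yaw": 0,"fingers": 0.15},{"tx": 0,"ty": 0,"tz": 0,"yaw": 0,"fingers": 0.15},{"tx": 0,"ty": 0,"tz": 0,"yaw": 0,"fingers": 0.15},{"tx": 0,"ty": 0,"tz": 0,"yaw": 0,"fingers": 0.15},{"tx": 0,"ty": 0,"tz": 0,"yaw": 0,"fingers": 0.15},{"tx": 0,"ty": 0,"tz": 0,"yaw": 0,"fingers": 0.15}]}}

```text
clock: 22.5
tcp_pos: [0.5966, -0.0136, 0.016]
ee_rot: [3.141, -0.001, -2.968]
wrist_force: [-4.7, -1.3, 4.6]
opening: 0.152
```

```bash
python3 - <<'E'
from h import *
go(w(-.038,.001,.015))
im=imaging.snapshot("scene")[:,:,::-1]
x0,y0,f=245,185,12
cv2.imwrite("pics/q7.png",cv2.convertScaleAbs(cv2.resize(im[y0:y0+50,x0:x0+60],None,fx=f,fy=f,interpolation=cv2.INTER_CUBIC),alpha=1.6))
E
```

```text
clock 22.50 tcp [ 0.5966 -0.0136  0.016 ] yaw -2.9683 rack [-37.6   2.5] F [-4.7 -1.3  4.6] open 0.152
need tool x,y,z /25mm: [ 0.016 -0.058  0.04 ]
```

View pics/q7.png

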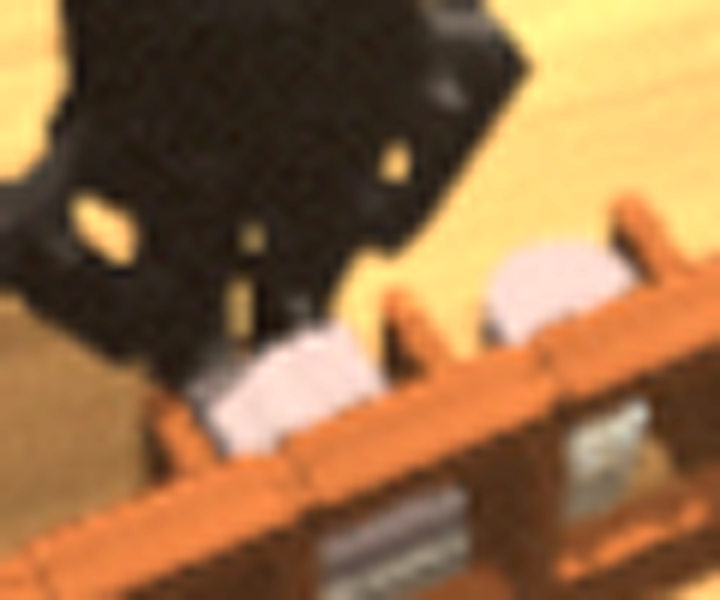

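Stop contact is at rack x = -37.6 mm, where home was expected (-38), with about 5 N. One more small press to seat it squarely, then back off.

Request:
{"fn": "apply_moves", "kwargs": {"targets": [{"tx": -0.03,"ty": 0,"tz": 0,"yaw": 0,"fingers": 0.15},{"tx": -0.03,"ty": 0,"tz": 0,"yaw": 0,"fingers": 0.15},{"tx": 0,"ty": 0,"tz": 0,"yaw": 0,"fingers": 0.15},{"tx": 0,"ty": 0,"tz": 0,"yaw": 0,"fingers": 0.15},{"tx": 0,"ty": 0,"tz": 0,"yaw": 0,"fingers": 0.15},{"tx": 0,"ty": 0,"tz": 0,"yaw": 0,"fingers": 0.15},{"tx": 0,"ty": 0,"tz": 0,"yaw": 0,"fingers": 0.15},{"tx": 0,"ty": 0,"tz": 0,"yaw": 0,"fingers": 0.15}]}}

```text
clock: 23.35
tcp_pos: [0.5965, -0.0136, 0.0158]
ee_rot: [3.141, -0.004, -2.968]
wrist_force: [-8.5, -3.3, 6.0]
opening: 0.148
```

TCP no longer advances and the force rose to 9 N, so the tin sits against a rigid stop. Backing straight out, then lifting.

Request:
{"fn": "apply_moves", "kwargs": {"targets": [{"tx": 0.1,"ty": 0,"tz": 0,"yaw": 0,"fingers": 0.15},{"tx": 0.4,"ty": 0,"tz": 0,"yaw": 0,"fingers": 0.15},{"tx": 0.8,"ty": 0,"tz": 0,"yaw": 0,"fingers": 0.15},{"tx": 1,"ty": 0,"tz": 0,"yaw": 0,"fingers": 0.15},{"tx": 1,"ty": 0,"tz": -0.5,"yaw": 0,"fingers": 0.15},{"tx": 1,"ty": 0,"tz": -1,"yaw": 0,"fingers": 0.15},{"tx": 1,"ty": 0,"tz": -1,"yaw": 0,"fingers": 0.15},{"tx": 1,"ty": 0,"tz": -1,"yaw": 0,"fingers": 0.15}]}}

```text
clock: 24.15
tcp_pos: [0.4431, -0.0406, 0.1044]
ee_rot: [-3.141, 0.002, -2.968]
wrist_force: [-0.2, 0.0, 0.5]
opening: 0.149
```

Request:
{"fn": "apply_moves", "kwargs": {"targets": [{"tx": 0.6,"ty": 0,"tz": -1,"yaw": 0,"fingers": 0.15},{"tx": 0,"ty": 0,"tz": 0,"yaw": 0,"fingers": 0.15},{"tx": 0,"ty": 0,"tz": 0,"yaw": 0,"fingers": 0.15},{"tx": 0,"ty": 0,"tz": 0,"yaw": 0,"fingers": 0.15},{"tx": 0,"ty": 0,"tz": 0,"yaw": 0,"fingers": 0.15},{"tx": 0,"ty": 0,"tz": 0,"yaw": 0,"fingers": 0.15},{"tx": 0,"ty": 0,"tz": 0,"yaw": 0,"fingers": 0.15},{"tx": 0,"ty": 0,"tz": 0,"yaw": 0,"fingers": 0.15}]}}

```text
clock: 24.95
tcp_pos: [0.4288, -0.043, 0.1282]
ee_rot: [3.141, -0.001, -2.968]
wrist_force: [0.3, -0.4, -0.0]
opening: 0.149
```

```bash
python3 - <<'E'
from h import *
go(w(-.2,0,.1))
T=imaging.snapshot("top")[:,:,::-1];cv2.imwrite("pics/e_t.png",T);S=imaging.snapshot("scene")[:,:,::-1];cv2.imwrite("pics/e_s.png",S)
cv2.imwrite("pics/e_tc.png",cv2.resize(T[110:185,170:330],None,fx=5,fy=5,interpolation=cv2.INTER_CUBIC))
tin(T,(130,185,250,273))
A=cv2.imread("pics/top0.png")
m=(cv2.absdiff(A,T).max(2)>70).astype(np.uint8);m=cv2.morphologyEx(m,cv2.MORPH_OPEN,np.ones((3,3)))
print([cv2.boundingRect(c) for c in cv2.findContours(m,0,1)[0]])
E
```

```text
clock 24.95 tcp [ 0.4288 -0.043   0.1282] yaw -2.9683 rack [-207.9    2.7] F [ 0.3 -0.4 -0. ] open 0.149
need tool x,y,z /25mm: [-0.314 -0.107  1.127]
size [np.float64(39.9), np.float64(54.9)] rect ctr [0.0016 0.0015] centroid [-0.0005  0.0018] [ 0.6332 -0.0078  0.05  ] yaw rel rack -0.005
[(152, 382, 5, 2), (138, 382, 6, 2), (73, 381, 24, 3), (69, 365, 4, 3), (60, 364, 5, 3), (38, 364, 3, 3), (44, 361, 4, 5), (33, 360, 4, 5), (212, 215, 154, 169), (256, 208, 5, 6), (256, 197, 4, 4), (240, 195, 15, 27), (250, 140, 18, 27)]
```

View pics/e_tc.png

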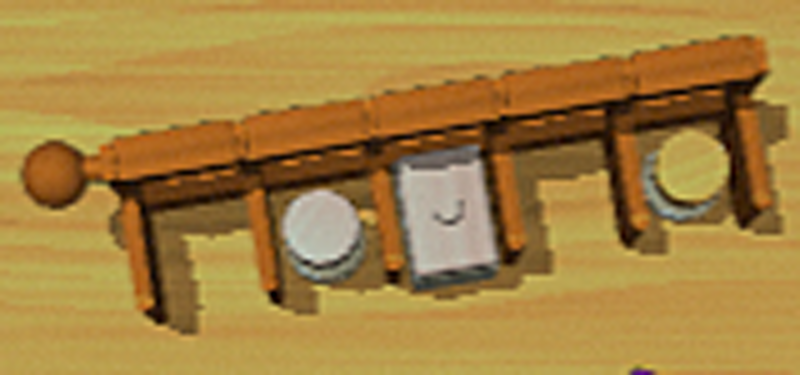

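View pics/e_s.png

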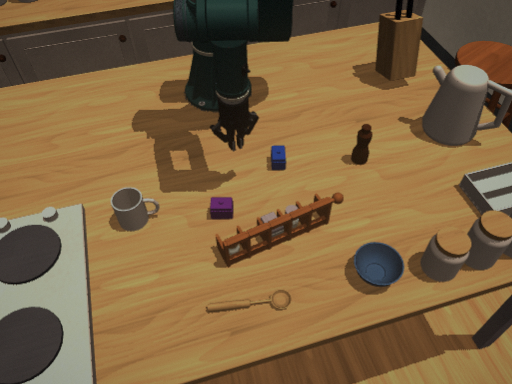

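The top crop shows the tin square in gap 3 with its centre at (447,215). It measures rack (+1.6, +1.5) mm with yaw error -0.005 rad, and its front stands about 4 to 5 mm proud of the dividers. The difference against the first picture shows only the tin and the arm (with its shadow) changed. The robot is clear of everything, so I'm handing in.

```bash
python3 -c "
from station import arm
print(arm.sign_off()); print(arm.read_state()['clock'])"
```

```text
the job is handed in; nothing more can be done
None
the job is handed in; nothing more can be done
```

The tea tin is fully home in the third gap, and I handed the job in at about 25 s of the 69 s allowed.

- **Counting:** I ran the shut fingertips along the rail from the knob end over stretches 1, 2 and 3, at z = 0.100 m with 7–9 N. I lifted off at the middle of the third and never reached the fourth.
- **Pushing:** I pushed the grey tin sideways in front of gap 3, then straight in from behind until it met a rigid stop. The contact came within 0.5 mm of where "home" was expected. On a further press the fingers advanced no more and the force rose to 9 N.
- **Last checks:** In the top view the tin is upright and square in gap 3 (yaw error -0.005 rad), centred to about 1 mm. Its front sticks out about 4–5 mm, against the 5 mm expected. Against the first top picture, only the tin and the arm (with its shadow) differ: jars, mill, mug and the coloured tins show no movement.

**Disagreements:**
- During the first turn at the start pose the gripper lightly touched the wooden block with dark handles standing beside it (about 5 N). I backed away and the block did not move.
- The top and scene cameras differed by 2–4 mm on the rack's position. I corrected for this with a 1.5 mm sideways drift while pushing the tin in.
- The lid-based measurement put the tin's centre at x = 1.6 mm instead of 3 mm. I put that down to the rail's shadow on the lid and relied on the contact force instead.

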